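# Fish a dropped gland nut out from under the control board

## Task

The big locknut has fallen into the opened instrument and lies under the raised control board, where no hand fits. Take the pull hook from the tool rack, reach in under the board and draw the nut forward with the hook into the open front bay, going easy on the board; hang the hook back in the notch it came from, then pick the nut up and lay it flat in the parts tray. Leave everything else on the bench where it is.

Things in the scene. Friction and masses are not known exactly. Their poses are not given: they have to be found in the camera images.
- chassis: Opened instrument chassis, fixed; 260 deep (x) by 280 wide (y), origin on the bench under its centre, +x away from the robot to the open rear. Sheet floor, top face 10 mm above the bench. Front panel at x = -130 mm (4 thick, knobs stick out 14 mm in front), side panels at y = +-140 mm (3 thick); their tops are 64 mm above the bench.
- bay (a point): Middle of the open front bay, on the chassis floor (10 mm above the bench), axes of the chassis, 66 mm in front of the board's front edge. The bay is 126 mm long (x -60 to 66 from here) and bare, but for a black block along the left side panel (x -44 to 6, y 116 to 136 from here, top 30 mm above the bench).
- board_edge (a point): Middle of the front edge of the fixed green control board, on its underside, 98 mm above the bench (88 over the chassis floor), axes of the chassis. The level board is 3 thick, reaches 58 mm back (+x) and 131 mm to each side, carries parts 18 mm tall and stands on 4 pillars 8 mm thick (x 6 and 52, y +-124 from here).
- lane (a point): On the chassis floor, 60 mm behind the board's front edge, axes of the chassis: middle of the bare lane under the board where the nut lies. 100 mm wide: on its left (+y) a round transformer, radius 39, centre 92 mm to the left and 15 mm behind this point, top 60 mm above the bench; on its right a finned heatsink from y = -51 to -122, top 50 mm up.
- nut_center (a point): Centre (half-way up) of the loose hexagon locknut, a plain brass ring 42 across flats, 48 across corners, bore 30, 8 thick, about 50 g. It starts flat on the chassis floor, centre 36 to 48 mm behind the board's front edge, within 18 mm of the chassis centre line. z runs through the bore; x is square to a flat (flats every 60 degrees).
- hook_grip (a point): Middle of the loose pull hook's handle, axes of the hook, z up along it. Black handle 18 x 18 mm, from 41 mm below to 35 mm above this point; under it a steel collar 26 x 26 x 4 mm, underside 45 mm below this point; then a 6 mm rod running straight down 135 mm from the collar's underside, and a 20 mm end bent 60 degrees from the rod towards -x. About 90 g.
- hook_tip (a point): Very tip of the bent end of the hook (rounded, 6 mm thick), in hook axes 19.9 mm towards -x and 191.5 mm below the handle's middle; axes of the hook.
- rack_top (a point): Middle of the fixed rack's notched plate, on its top, 190 mm above the bench; 6 thick, 170 wide (y), x -27.5 to 27.5, +x away from the robot. Notches 12 mm wide at y = 40 and -40 run from the front edge (-x) to x = 5.5. Hook and screwdriver (either order) hang in them, rod at x = 0, collar on the plate, axes as the rack; they lift and come out to the front.
- tray_in (a point): Centre of the inner floor, 3 mm above the bench, of the fixed open grey parts tray, outside 125 (x) by 150 (y) by 20 high, walls 3 thick. Empty.
- screwdriver: Loose bystander: screwdriver in the other rack notch, round grey handle 23 mm thick reaching 82 mm above the plate; origin on its axis at the plate top.
- multimeter: Loose bystander: handheld meter lying flat, 175 x 85 x 42; origin under its centre.
- solder_spool: Loose bystander: standing spool, 60 across, 45 high; origin under its centre.
- flux_jar: Loose bystander: small jar, 44 across, 55 high; origin under its centre.
- solvent: Loose bystander: bottle, 60 across, 160 high; origin under its centre.
- pliers: Loose bystander: small pliers lying flat, 130 long; origin near their middle.
Things that resemble listed ones, but are neither listed nor needed, are in the scene too. Of the things shaped like the part that bears tray_in, the grey one is meant. Leave any blue look-alike of the part that bears hook_grip alone.

How it is judged:
On the way, in this order (a step that is already met when the one before it is completed fails the run):
1. the hook is taken in the fingers and off the rack (contact force between the fingers and hook above 1 N and distance of hook_grip from where it was at the start of the episode above 0.05 m), for 0.2 s.
2. the hook touches the nut while it still lies under the board (contact force between hook and nut above 0.02 N and x of nut_center in the frame of board_edge above 0.015 m).
3. the hook, and no finger, has drawn the nut along the chassis floor into the front bay (contact force between hook and nut above 0.02 N and contact force between the fingers and nut below 0.02 N and x of nut_center in the frame of board_edge below -0.03 m and z of nut_center in the frame of chassis below 0.03 m).
4. with the hook hung back in its notch, the nut is lifted out of the chassis in the fingers (contact force between the fingers and nut above 0.5 N and z of nut_center in the frame of chassis above 0.06 m and distance of hook_grip from where it was at the start of the episode below 0.015 m), for 0.1 s.
5. the nut is lowered to the tray floor in the fingers, not dropped (contact force between the fingers and nut above 0.2 N and horizontal distance between nut_center and tray_in below 0.07 m and z of nut_center in the frame of tray_in below 0.016 m).
At the end, for the whole second after the job is handed in: The nut lies flat and at rest on the tray's floor (centre inside the tray, no more than 8 mm above its floor, tilt under 7 degrees, either face up), and the hook hangs at rest and upright (within 7 degrees) in the notch it came from, within 15 mm of where it was (x of nut_center in the frame of tray_in between -0.045 and 0.045 m and y of nut_center in the frame of tray_in between -0.057 and 0.057 m and z of nut_center in the frame of tray_in below 0.008 m and (angle between nut_center's own z axis and vertical below 0.12 rad or angle between nut_center's own z axis and vertical above 3.02 rad) and distance of hook_grip from where it was at the start of the episode below 0.015 m and angle between hook_grip's own z axis and vertical below 0.12 rad and linear speed of each of nut, hook below 0.02 m/s); the robot touches nothing.
It fails at once if the control board is struck or leaned on with more than 8 N (contact force between board and anything else above 8 N).
It fails at once if the screwdriver is knocked from its place (more than 20 mm) (distance of screwdriver from where it was at the start of the episode above 0.02 m).
It fails at once if another thing on the bench is moved by more than 30 mm (distance of any of multimeter, solder_spool, flux_jar, solvent, pliers from where it was at the start of the episode above 0.03 m).
It also fails if it takes over 72 s, if anything falls off the work surface, if the arm or the gripper's body presses on something with over 40 N, if the wrist force passes 120 N, or if a joint passes its speed limit or range.

## Robot

A 7-joint arm with a two-finger parallel gripper is mounted at the origin on the work surface. World frame = base frame: x ahead of the robot, y to its left, z up, the work surface at z = 0. Lengths are in m, angles in rad, forces in N, time in s.
With the tool pointing down it reaches from about 0.4 to 0.9 m from the base axis. Payload 5.6 kg.
Tool frame: the origin (TCP) lies at the very end of the fingers, on their centre line; the grasp point (between the pads) lies 19 mm behind it; z points along the fingers, y is the direction in which the jaws open and shut (so a half turn about z gives the same grasp; the last joint's range is limited). The gripper opens to 92 mm and grips with 3 to 60 N. Pads are 20 mm wide; open, the fingers measure 128 mm over their backs; the gripper's body (75 mm by 189 mm) begins 69 mm behind the grasp point.
Start: joints at [-0.043, 0.468, -0.012, 1.603, 0.006, 1.071, -0.056], TCP at [0.65, -0, 0.215] pointing down, gripper open.
Joint ranges: [-2.53, 2.53], [-0.31, 2.02], [-1.57, 1.55], [0.28, 2.44], [-1.29, 4.43], [0.15, 1.84], [-2.92, 2.92]. Speed limits (rad/s): [2.57, 2.57, 3.14, 3.14, 3.14, 3.14, 3.14].

## Interface

Orientations are given as a unit quaternion [w, x, y, z].
In Python, from bench import manip, vision gives the robot as it stands.
- The arm moves only by the shell command python3 -m inch 'ROWS' [OPENING] [FORCE]. ROWS is JSON, one flat list of numbers, 4 for each row, row after row: the shift along the tool's x, y, z in mm, then the turn about the tool's z in degrees. A call has 1 to 20 rows; each row shifts and turns the commanded pose from where the row before left it, along the tool's axes as they then stand; what a row does not reach is not made up. A row lasts 1/10 s, in which the tool goes at most 50 mm and 8.59 degrees, less where a joint would pass 70% of its speed; a pose out of reach is approached as far as the arm can. A call is refused whole if a number of a shift passes 50 or a number of a turn 8.59, either way. A call with a gripper value outside its range is refused whole. OPENING is the gripper's target within -1 to 1 (fully open at 1, half-way at 0, shut at -1), set as the call begins (- or left out, the last holds). The fingers move at their own pace and stop on an object; FORCE is the grip in N (left out, the last holds). Time passes only in rows, so rows that do not move let the fingers close. It gives the time, the measured TCP pose, the force and the opening at its end, in the units of the state.
- manip.state(): the state, without advancing time (a new reading comes with each control period).
- vision.get_image(name): name is "scene" or "side" or "wrist"; returns (picture, depth): 400x640x3 uint8, blue, green, red; 400x640 float32, m along the optical axis (not along the pixel's ray), 0 where there is no reading.
- vision.get_calibration(name): a dict with "camera_matrix" (3x3 intrinsics, pixels), "k1" (the pictures are not rectified: a ray, as slopes to the right and down, at radius r is drawn at 1 + k1 r^2 times it, then the intrinsics apply), "extrinsics" (4x4, takes a point from world to camera coordinates); the wrist camera has in their place "hand_eye" (4x4, takes a point from camera to tool coordinates, whose origin is the TCP and whose axes are the flange's). Camera axes: x right, y down, z forward; pixel columns grow to the right and rows downward; lengths in m; the calibration is good to about 2 mm. A picture is of the moment at which its call begins: read the wrist's pose just before it. get_calibration takes no time and is no camera call.
- manip.close_job(): hands the job in, once; it reports no verdict.
The state is a dict: "clock": time; "joint_positions": joint angles; "dq": joint speeds; "joint_torque": joint torques, N m; "position": TCP position; "orientation": TCP orientation; "wrist_force": force on the tool from outside, world axes, zero at the start; "torque": the same for the moment, N m; "grip_width": finger opening in m.
Only numpy, scipy, OpenCV 4.12 (cv2) and the standard library are available. Lean on these libraries where they do the work, as an engineer would, in place of code of your own. Each camera call takes 0.05 s, during which the arm holds its last target.

## Working session

There is one attempt and no reset: what is moved stays moved. The work goes in short steps, Python scripts to look and compute and a shell command to move; the robot and the scene stay as the last step left them, time stands still between calls to the robot, and variables do not carry over. Pictures are saved under pics/ and viewed, and the job is handed in when it is done.

```bash
ls; mkdir -p pics; python3 - <<'E'
from bench import manip, vision
import cv2, numpy as np
print(manip.state())
for n in ["scene","side","wrist"]:
    im,d=vision.get_image(n); cv2.imwrite(f"pics/{n}0.png",im); np.savez(f"pics/{n}0.npz",im=im,d=d)
    print(n,vision.get_calibration(n))
E
```

```text
pics
{'clock': 0.0, 'joint_positions': array([-0.04300775,  0.46835654, -0.01159947,  1.60360942,  0.00601516,
        1.07140847, -0.0563053 ]), 'dq': array([ 0.00160295, -0.00059954,  0.00122582,  0.00018951, -0.00097762,
       -0.00082972,  0.0004625 ]), 'joint_torque': array([-3.39112758e-04, -5.20573139e+01, -1.31628491e-02, -2.43752271e+01,
       -5.67366311e-02,  1.73054746e-02,  1.50106093e-04]), 'position': array([ 6.49420295e-01, -7.17639848e-05,  2.13659627e-01]), 'orientation': array([-5.67315792e-04,  7.07126775e-01,  7.07086247e-01, -6.64599859e-04]), 'wrist_force': array([ 0.58752582,  0.42609269, -0.08378231]), 'torque': array([ 0.05604443, -0.04462237,  0.01814452]), 'grip_width': 0.09189448085355746}
scene {'camera_matrix': array([[379.19388489,   0.        , 323.82051598],
       [  0.        , 379.19388489, 201.06838316],
       [  0.        ,   0.        ,   1.        ]]), 'k1': -0.04210099129757082, 'extrinsics': array([[ 0.48448323,  0.8747958 , -0.00288262, -0.21188977],
       [ 0.59779337, -0.33347472, -0.72899774, -0.135108  ],
       [-0.63868544,  0.351
[... 424 characters left out ...]
  0.23109565],
       [ 0.32987577,  0.70932052, -0.62293368,  1.45190244],
       [ 0.        ,  0.        ,  0.        ,  1.        ]])}
wrist {'camera_matrix': array([[318.54171157,   0.        , 313.20155551],
       [  0.        , 318.54171157, 200.17134206],
       [  0.        ,   0.        ,   1.        ]]), 'k1': -0.001424856082838661, 'hand_eye': array([[-1.36202536e-04, -9.54871389e-01, -2.97019548e-01,
         8.44471326e-02],
       [ 9.99999906e-01, -7.80753267e-06, -4.33464175e-04,
        -7.82461444e-04],
       [ 4.11583549e-04, -2.97019579e-01,  9.54871300e-01,
        -1.70250577e-01],
       [ 0.00000000e+00,  0.00000000e+00,  0.00000000e+00,
         1.00000000e+00]])}
```

View pics/scene0.png

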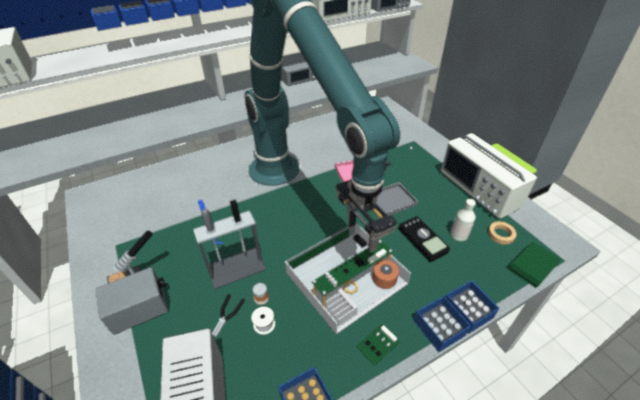

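View pics/side0.png

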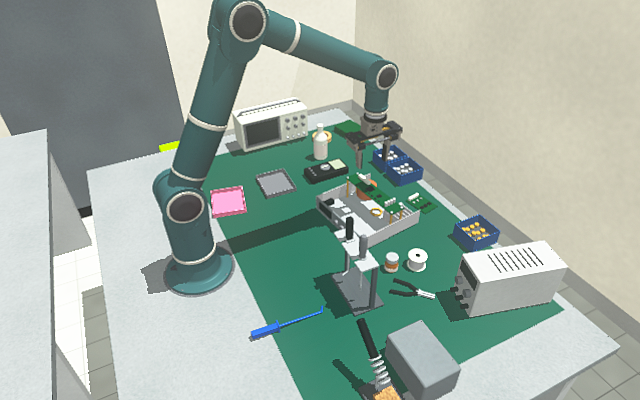

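View pics/wrist0.png

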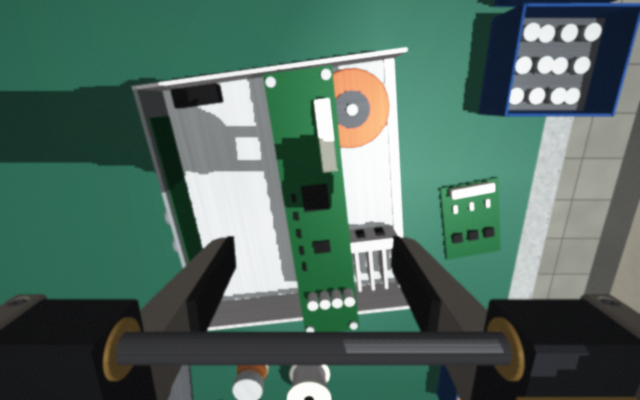

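```bash
cat > h.py <<'E'
from bench import manip, vision
import cv2, numpy as np
from scipy.spatial.transform import Rotation as R
def pose():
    s=manip.state(); q=s['orientation']; T=np.eye(4); T[:3,:3]=R.from_quat([q[1],q[2],q[3],q[0]]).as_matrix(); T[:3,3]=s['position']; return T
def grab(n,tag):
    T=pose(); im,d=vision.get_image(n); cv2.imwrite(f"pics/{n}{tag}.png",im); np.savez(f"pics/{n}{tag}.npz",im=im,d=d,T=T); return im,d,T
def load(n,tag):
    z=np.load(f"pics/{n}{tag}.npz"); return z['im'],z['d'],(z['T'] if 'T' in z else pose())
def cam(n,T=None):
    c=vision.get_calibration(n); K=c['camera_matrix']
    C=np.linalg.inv(c['extrinsics']) if n!='wrist' else (T if T is not None else pose())@c['hand_eye']
    return K,c['k1'],C   # C cam->world
def rays(n,uv,T=None):
    K,k,C=cam(n,T); uv=np.atleast_2d(np.asarray(uv,float))
    p=cv2.undistortPoints(uv.reshape(-1,1,2),K,np.array([k,0,0,0.]))[:,0]
    d=np.c_[p,np.ones(len(p))]
    return C[:3,3],d@C[:3,:3].T,d
def onplane(n,uv,z,T=None):
    o,d,_=rays(n,uv,T); return o+d*((z-o[2])/d[:,2])[:,None]
def cloud(n,uv,depth,T=None):
    o,d,_=rays(n,uv,T); uv=np.atleast_2d(uv).astype(int); return o+d*depth[uv[:,1],uv[:,0]][:,None]
def allpts(n,depth,T=None):
    v,u=np.mgrid[:400,:640]; uv=np.c_[u.ravel(),v.ravel()]; return cloud(n,uv,depth,T).reshape(400,640,3)
def proj(n,P,T=None):
    K,k,C=cam(n,T); E=np.linalg.inv(C); P=np.atleast_2d(P)
    return cv2.projectPoints(P.astype(float),cv2.Rodrigues(E[:3,:3])[0],E[:3,3],K,np.array([k,0,0,0.]))[0][:,0]
def crop(im,x0,y0,x1,y1,s,name):
    cv2.imwrite(f"pics/{name}.png",cv2.resize(im[y0:y1,x0:x1],None,fx=s,fy=s,interpolation=cv2.INTER_CUBIC))
E
python3 - <<'E'
from h import *
im,d,T=load('side',0)
crop(im,310,170,470,320,5,'s_c0')
P=allpts('side',d)
for uv in [(349,220),(363,240),(349,233),(345,262),(376,212),(335,200),(275,183)]: print(uv,P[uv[1],uv[0]].round(4))
im,d,T=load('scene',0)
crop(im,180,190,420,340,3.3,'c_c0')
P=allpts('scene',d)
for uv in [(235,203),(203,205),(236,215),(350,288),(203,235)]: print(uv,P[uv[1],uv[0]].round(4))
E
```

```text
(349, 220) [ 0.4012 -0.2784  0.2697]
(363, 240) [ 0.3986 -0.3581  0.2623]
(349, 233) [ 0.4026 -0.2786  0.2201]
(345, 262) [ 0.4199 -0.2321  0.0488]
(376, 212) [ 0.6662 -0.0308  0.0092]
(335, 200) [0.5649 0.1043 0.0085]
(275, 183) [0.4023 0.3239 0.003 ]
(235, 203) [ 0.4145 -0.2689  0.2702]
(203, 205) [ 0.1002 -0.3255  0.0257]
(236, 215) [ 0.4137 -0.2734  0.2243]
(350, 288) [ 0.6638 -0.0342  0.0113]
(203, 235) [ 0.4114 -0.3764  0.1923]
```

View pics/s_c0.png

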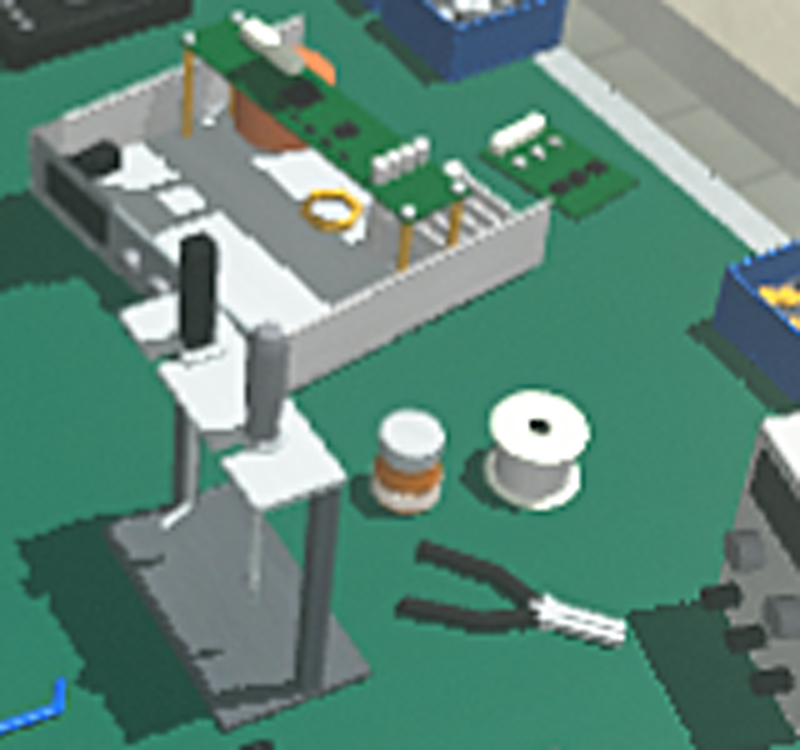

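View pics/c_c0.png

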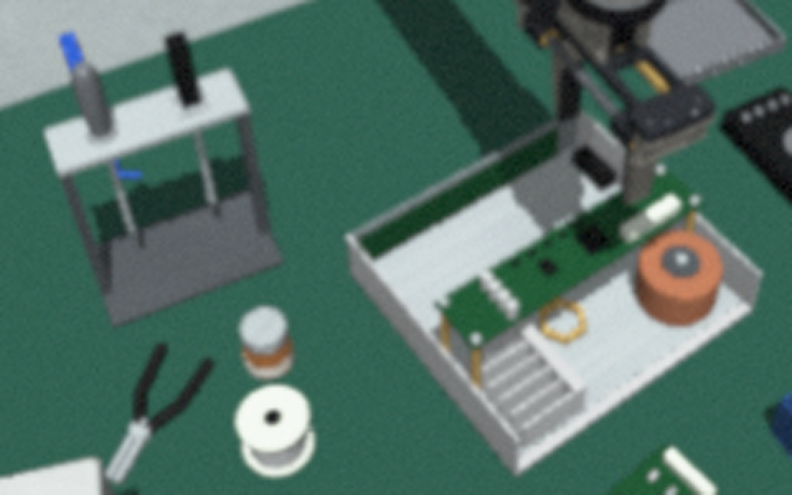

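```bash
cat > m.py <<'E'
from h import *
def rect(pts):
    r=cv2.minAreaRect(pts.astype(np.float32)); return r, cv2.boxPoints(r)
# rack plate
for n in ['side','scene']:
    im,d,T=load(n,0); P=allpts(n,d)
    m=(abs(P[...,2]-.19)<.006)&(P[...,0]>.3)&(P[...,0]<.55)&(P[...,1]<-.15)&(P[...,1]>-.5)&(im.min(2)>120)
    m=m.astype(np.uint8); k,l,st,c=cv2.connectedComponentsWithStats(m); 
    uv=np.argwhere(m)[:,::-1]; p=onplane(n,uv,.19); r,b=rect(p[:,:2]*1000); print(n,'rack',len(p),P[m>0][:,2].mean(),r); print(b.round(1).tolist())
    # nut
    hsv=cv2.cvtColor(im,cv2.COLOR_BGR2HSV)
    m=(hsv[...,0]>12)&(hsv[...,0]<32)&(hsv[...,1]>90)&(hsv[...,2]>80)&(P[...,0]>.6)&(P[...,0]<.75)&(abs(P[...,1])<.12)&(P[...,2]<.03)
    uv=np.argwhere(m)[:,::-1]; p=onplane(n,uv,.018); print(n,'nut',len(p),p.min(0),p.max(0),(p.min(0)+p.max(0))/2, P[m][:,2].mean())
    for dy,h in [(0,'hook')]:
        m=(im.max(2)<60)&(abs(P[...,0]-.405)<.03)&(abs(P[...,1]+.275)<.03)&(P[...,2]>.2)
        p=P[m]; print('handle',len(p),p.mean(0),p.min(0),p.max(0))
im,d,T=load('wrist',0); P=allpts('wrist',d)
m=(abs(P[...,2]-.101)<.004)&(im[...,1]>im[...,2]+25)
uv=np.argwhere(m)[:,::-1]; p=onplane('wrist',uv,.101);r,b=rect(p[:,:2]*1000); print('board',len(p),P[m][:,2].mean(),r); print(b.round(1).tolist())
for n in ['scene','side']:
    im,d,T=load(n,0); P=allpts(n,d)
    m=(abs(P[...,2]-.101)<.004)&(im[...,1]>im[...,2]+25)&(abs(P[...,0]-.65)<.2)&(abs(P[...,1])<.25)
    uv=np.argwhere(m)[:,::-1]; p=onplane(n,uv,.101);r,b=rect(p[:,:2]*1000); print(n,'board',len(p),P[m][:,2].mean(),r); print(b.round(1).tolist())
    m=(abs(P[...,2]-.02)<.004)&(abs(P[...,0]-.42)<.12)&(abs(P[...,1]-.28)<.2)&(im.max(2)-im.min(2)<25)
    uv=np.argwhere(m)[:,::-1]; p=onplane(n,uv,.02);r,b=rect(p[:,:2]*1000); print(n,'tray',len(p),r); print(b.round(1).tolist())
E
python3 m.py
```

```text
side rack 621 0.18961555122710416 ((403.4693298339844, -314.4817199707031), (171.85409545898438, 57.26771926879883), 87.70753479003906)
[[371.3999938964844, -399.20001220703125], [428.6000061035156, -401.5], [435.5, -229.8000030517578], [378.29998779296875, -227.5]]
side nut 55 [ 0.61230293 -0.05890197  0.018     ] [0.68457791 0.11680796 0.018     ] [0.64844042 0.02895299 0.018     ] 0.016842052465394202
handle 114 [ 0.40208794 -0.27746974  0.23838462] [ 0.39544014 -0.28448212  0.2015391 ] [ 0.4112872  -0.26586077  0.27317262]
scene rack 746 0.1904742941194668 ((404.2911071777344, -312.8643798828125), (167.52777099609375, 60.32161331176758), 87.51547241210938)
[[370.5, -395.20001220703125], [430.79998779296875, -397.8999938964844], [438.1000061035156, -230.5], [377.79998779296875, -227.89999389648438]]
scene nut 49 [ 0.64144383 -0.05454226  0.018     ] [ 0.68394763 -0.01468385  0.018     ] [ 0.66269573 -0.03461306  0.018     ] 0.017684181198989308
handle 116 [ 0.41324078 -0.27331439  0.24267435] [ 0.39843036 -0.28099042  0.20197442] [ 0.41785499 -0.26508553  0.27092187]
board 13038 0
[... 649 characters left out ...]
95322036743164)
[[310.79998779296875, 370.5], [474.20001220703125, 49.0], [604.5, 115.30000305175781], [441.1000061035156, 436.70001220703125]]
side board 498 0.10051289516918349 ((653.9369506835938, -21.353683471679688), (58.80180740356445, 260.5081481933594), 7.3306660652160645)
[[608.2000122070312, 104.0999984741211], [641.4000244140625, -154.3000030517578], [699.7000122070312, -146.8000030517578], [666.5, 111.5999984741211]]
side tray 104 ((434.4560852050781, 236.02450561523438), (298.9991760253906, 204.63613891601562), 86.60905456542969)
[[323.5, 92.80000305175781], [527.7999877929688, 80.69999694824219], [545.4000244140625, 379.20001220703125], [341.20001220703125, 391.29998779296875]]
```

The side crop shows the black-handled hook hanging in the +y notch, handle near (350,228) in the side view. The grey screwdriver is in the other notch, the brass nut is under the board at (376,212), and the blue look-alike hook lies on the bench. Next I move above the hook and turn the jaws along y.

```bash
python3 -m inch '[-22.8,-20.3,-7.5,0,-22.8,-20.3,-7.5,0,-22.8,-20.3,-7.5,0,-22.8,-20.3,-7.5,0,-22.8,-20.3,-7.5,0,-22.8,-20.3,-7.5,0,-22.8,-20.3,-7.5,0,-22.8,-20.3,-7.5,0,-22.8,-20.3,-7.5,0,-22.8,-20.3,-7.5,0,-22.8,-20.3,-7.5,0,-22.8,-20.3,-7.5,0]' 0.2 40 && python3 -m inch '[0,0,0,8.39,0,0,0,8.39,0,0,0,8.39,0,0,0,8.39,0,0,0,8.39,0,0,0,8.39,0,0,0,8.39,0,0,0,8.39,0,0,0,8.39,0,0,0,8.39,0,0,0,8.39,0,0,0,0,0,0,0,0]'; python3 - <<'E'
from h import *
s=manip.state(); print(s['joint_positions'].round(3))
T=pose(); print(T.round(4))
grab('wrist',1)
E
```

```text
clock: 1.35
position: [0.4053, -0.2744, 0.3048]
orientation: [-0.0, 0.707, 0.707, 0.0]
wrist_force: [0.3, 0.1, -0.2]
grip_width: 0.0552
clock: 2.65
position: [0.4063, -0.2735, 0.3045]
orientation: [-0.0, 1.0, -0.018, -0.0]
wrist_force: [-1.0, -0.6, 0.1]
grip_width: 0.055
[ 0.293  0.098  0.251  1.889 -0.027  1.158 -1.054]
[[ 9.993e-01 -3.650e-02 -2.000e-04  4.063e-01]
 [-3.650e-02 -9.993e-01  1.000e-04 -2.735e-01]
 [-2.000e-04 -1.000e-04 -1.000e+00  3.045e-01]
 [ 0.000e+00  0.000e+00  0.000e+00  1.000e+00]]
```

View pics/wrist1.png

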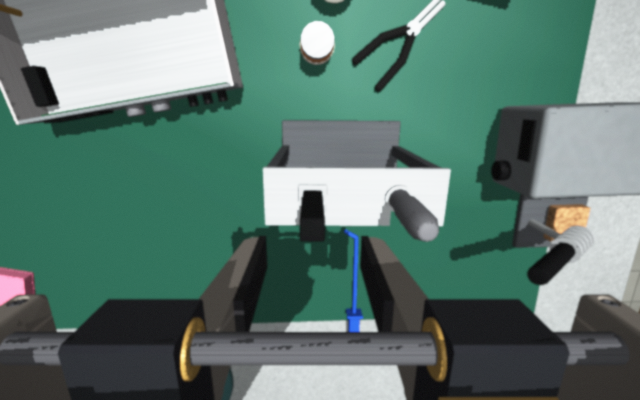

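```bash
python3 - <<'E'
from h import *
im,d,T=load('wrist',1); P=allpts('wrist',d,T)
crop(im,250,110,460,250,3.8,'w1c')
for uv in [(313,236),(313,225),(313,210)]: print(uv,P[uv[1],uv[0]].round(4))
m=(abs(P[...,2]-.27)<.004)&(abs(P[...,0]-.4)<.03)&(abs(P[...,1]+.274)<.04); uv=np.argwhere(m)[:,::-1]; print(len(uv),cv2.minAreaRect(onplane('wrist',uv,.27,T)[:,:2].astype(np.float32)*1000))
m=(abs(P[...,2]-.19)<.004)&(im.min(2)>150)&(abs(P[...,1]+.31)<.12); uv=np.argwhere(m)[:,::-1]; print(len(uv),cv2.minAreaRect(onplane('wrist',uv,.19,T)[:,:2].astype(np.float32)*1000))
print(proj('wrist',[[.4055,-.274,.27],[.4055,-.274,.194]],T))
E
```

```text
(313, 236) [ 0.3998 -0.273   0.2698]
(313, 225) [ 0.4081 -0.2733  0.27  ]
(313, 210) [ 0.4134 -0.2735  0.2535]
631 ((405.4075012207031, -272.8966979980469), (17.311328887939453, 18.727466583251953), 87.1979751586914)
7841 ((402.696044921875, -312.8024597167969), (170.2761688232422, 56.04853439331055), 87.49787139892578)
[[314.09180713 228.54507636]
 [313.79423088 197.01941283]]
```

View pics/w1c.png

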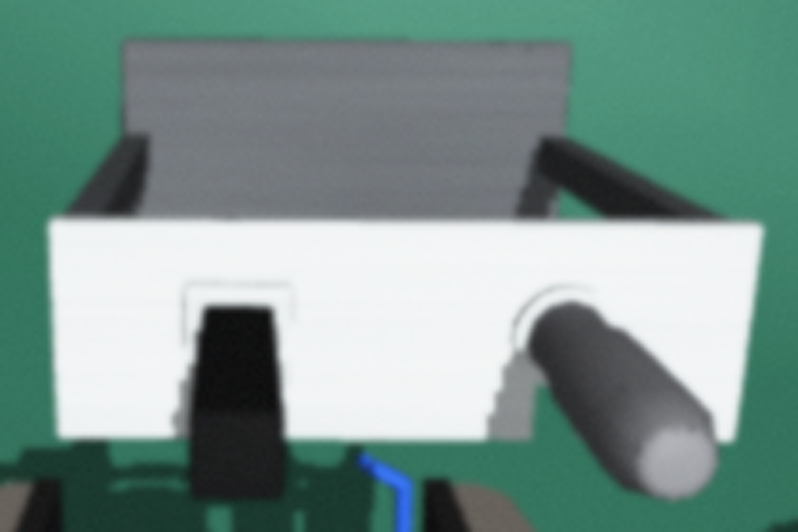

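The wrist crop shows the handle (handle top at (313,228) in the full picture) between and in front of the open jaws. It measures (405.4, -272.9) mm with yaw -2.5°, which agrees with the other views. I descend and grip.

```bash
python3 -m inch '[-0.8,-0.6,20,0.4,0,0,20,0,0,0,20,0,0,0,15,0,0,0,10,0,0,0,3,0,0,0,0,0]' && python3 -m inch '[0,0,0,0,0,0,0,0,0,0,0,0,0,0,0,0,0,0,0,0]' -1 45; python3 - <<'E'
from h import *
T=pose();print(T[:3,3].round(4), np.degrees(np.arctan2(T[1,0],T[0,0])))
E
```

```text
clock: 3.4
position: [0.4057, -0.2731, 0.2166]
orientation: [-0.0, 1.0, -0.023, -0.0]
wrist_force: [0.2, 0.1, 0.1]
grip_width: 0.0553
clock: 3.9
position: [0.4057, -0.273, 0.2168]
orientation: [0.0, 1.0, -0.023, 0.0]
wrist_force: [1.8, -1.6, -1.1]
grip_width: 0.0173
[ 0.4057 -0.273   0.2168] -2.692192722256485
```

```bash
python3 -m inch '[0,0,-4,0,0,0,-4,0,0,0,-4,0,0,0,0,0]' && python3 -m inch '[-10,0,0,0,-10,0,0,0,-15,0,0,0,-15,0,0,0,-10,0,0,0,0,0,0,0]'; python3 - <<'E'
from h import *
im,d,T=grab('side',2); crop(im,280,170,440,320,5,'s2c')
E
```

```text
clock: 4.3
position: [0.406, -0.2732, 0.2293]
orientation: [0.0, 1.0, -0.024, 0.001]
wrist_force: [-0.8, 0.3, -0.4]
grip_width: 0.0176
clock: 4.9
position: [0.344, -0.2703, 0.2288]
orientation: [-0.0, 1.0, -0.024, 0.0]
wrist_force: [0.1, -0.3, -0.8]
grip_width: 0.0177
```

View pics/s2c.png

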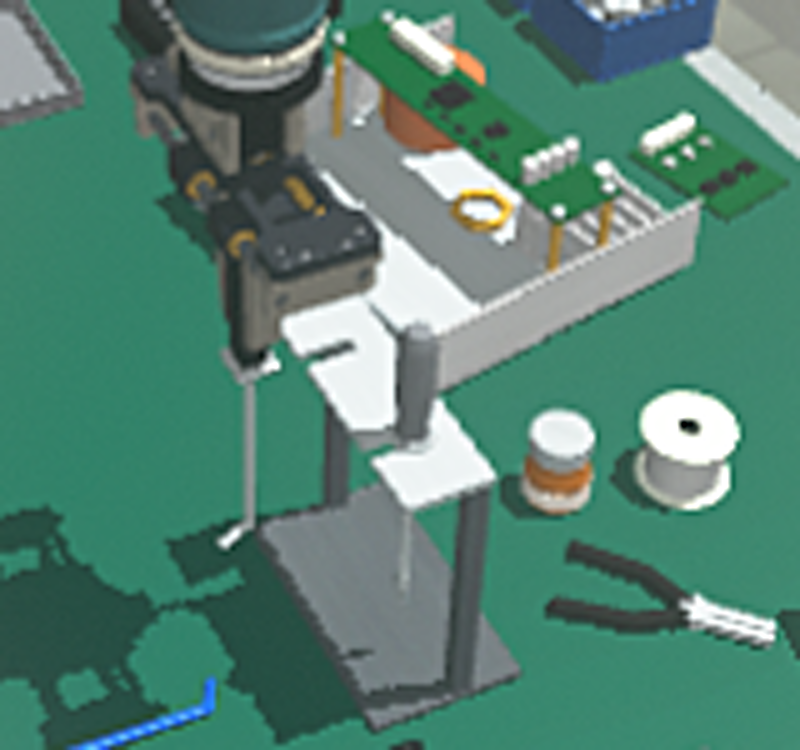

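```bash
cat > nut.py <<'E'
from h import *
E0=np.array([.6235,-.0243]); a=np.radians(7.41); U=np.array([np.cos(a),np.sin(a)]); V=np.array([-U[1],U[0]])
def b(p): q=np.asarray(p)[...,:2]-E0; return np.stack([q@U,q@V],-1)*1000
def w(x,y): return (E0+U*x/1000+V*y/1000)*1000
def nut(n,tag,xr=(-120,75)):
    im,d,T=load(n,tag); P=allpts(n,d,T); hsv=cv2.cvtColor(im,cv2.COLOR_BGR2HSV); B=b(P)
    m=(hsv[...,0]>12)&(hsv[...,0]<32)&(hsv[...,1]>80)&(hsv[...,2]>60)&(B[...,0]>xr[0])&(B[...,0]<xr[1])&(abs(B[...,1])<55)&(P[...,2]<.03)&(P[...,2]>.003)
    c=cv2.morphologyEx(m.astype(np.uint8),cv2.MORPH_CLOSE,np.ones((5,5))); cs,_=cv2.findContours(c,cv2.RETR_EXTERNAL,cv2.CHAIN_APPROX_NONE); c=max(cs,key=cv2.contourArea)[:,0]
    q=b(onplane(n,c,.018,T)); (cx,cy),r=cv2.minEnclosingCircle(q.astype(np.float32))
    print(n,tag,'nut board frame',q.min(0).round(1),q.max(0).round(1),'circ',round(cx,1),round(cy,1),round(r,1)); return q
if __name__=='__main__':
    nut('side',0);nut('scene',0);nut('side',2)
    print(w(95,-16),w(64,-16))
E
python3 nut.py
```

```text
side 0 nut board frame [ 14.4 -39.1] [58.4  6.8] circ 36.3 -17.0 23.9
scene 0 nut board frame [ 16.9 -36.9] [58.4  5.6] circ 37.6 -14.5 23.4
side 2 nut board frame [ 14.4 -39.1] [58.4  6.8] circ 36.3 -17.0 23.9
[719.77012226 -27.91435467] [689.02901355 -31.91238356]
```

```bash
python3 -m inch '[0,0,-20,0,0,0,-30,0,0,0,-30,0,0,0,-12,0,4,-30,0,0,4,-30,0,0,4,-30,0,0,0,0,0,-5.05,0,0,0,-5.05,0,0,0,0]'; cat > go.py <<'E'
import sys
from h import *
from nut import b,w
T=pose(); x,y,z,th=map(float,sys.argv[1:5])
print('now board',b(T[:3,3]).round(1),'z',round(T[2,3]*1000,1),'tipz',round(T[2,3]*1000-173,1),'yaw-7.41',round(np.degrees(np.arctan2(T[1,0],T[0,0]))-7.41,2))
dw=np.r_[w(x,y)-T[:2,3]*1000,z-T[2,3]*1000]; print('tool shift',(T[:3,:3].T@dw).round(1), 'target world', w(x,y).round(1), manip.state()['wrist_force'].round(2),manip.state()['joint_positions'].round(2))
E
python3 go.py 95 -16 320 0
```

```text
clock: 5.95
position: [0.362, -0.1804, 0.3199]
orientation: [-0.0, 0.998, 0.065, -0.0]
wrist_force: [0.0, 0.2, -0.8]
grip_width: 0.0181
now board [-279.5 -121.1] z 319.9 tipz 146.9 yaw-7.41 0.06
tool shift [ 3.746e+02 -1.047e+02 -3.000e-01] target world [719.8 -27.9] [ 0.03  0.22 -0.77] [ 0.22 -0.08  0.15  2.03  0.01  1.19 -1.08]
```

```bash
python3 -m inch '[20,-5.5,0,0,35,-10,0,0,38,-10.5,0,0,38,-10.5,0,0,38,-10.5,0,0,38,-10.5,0,0,38,-10.5,0,0,38,-10.5,0,0,38,-10.5,0,0,30,-9,0,0,20,-6,0,0,3.5,-0.7,0,0,0,0,0,0,0,0,0,0]'; python3 go.py 95 -16 186 0;  python3 - <<'E'
from h import *
im,d,T=grab('scene',3); crop(im,280,190,440,320,5,'c3c')
im,d,T=grab('side',3); crop(im,310,130,470,260,5,'s3c')
E
```

```text
clock: 7.35
position: [0.7192, -0.0294, 0.3202]
orientation: [0.0, 0.998, 0.064, -0.0]
wrist_force: [-0.4, -0.3, -1.3]
grip_width: 0.0176
now board [ 94.3 -17.4] z 320.2 tipz 147.2 yaw-7.41 -0.09
tool shift [  0.8  -1.4 134.2] target world [719.8 -27.9] [-0.42 -0.33 -1.26] [-0.03  0.52  0.04  1.28 -0.02  1.34 -1.43]
```

View pics/c3c.png

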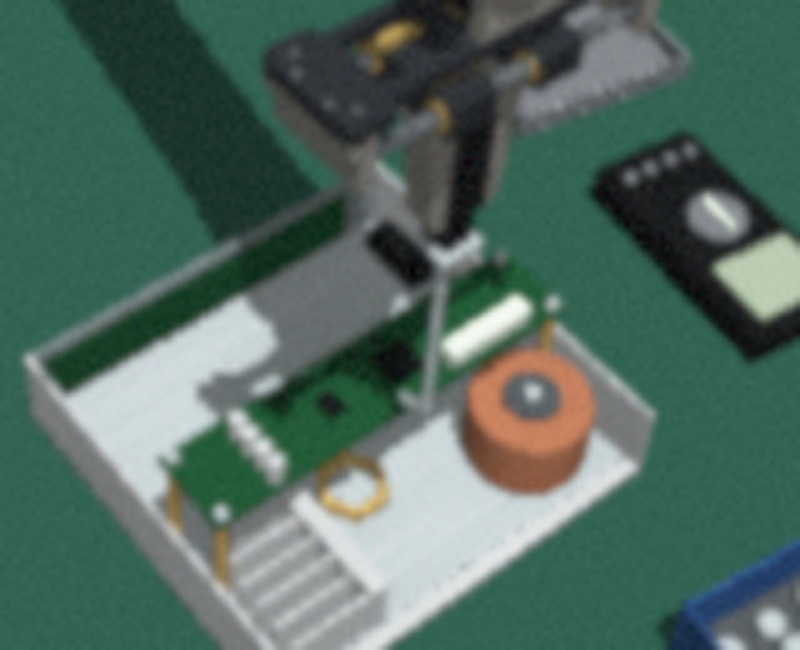

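View pics/s3c.png

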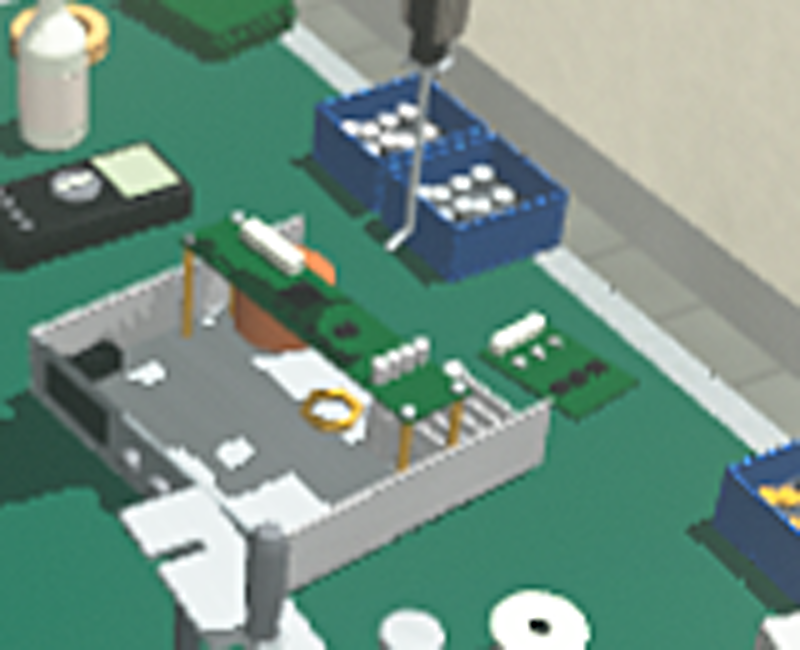

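The scene crop shows the hook behind the board's rear edge, tip at about (360,270), pointing back at the robot. The side crop has the same tip at (388,179). The nut has not moved. Check the tip by triangulating the two views.

```bash
cat > tri.py <<'E'
from h import *
from nut import b,w
def tri(uvA,uvB,nA='scene',nB='side'):
    o1,d1,_=rays(nA,uvA); o2,d2,_=rays(nB,uvB); d1=d1[0];d2=d2[0]
    s=np.linalg.lstsq(np.c_[d1,-d2],o2-o1,rcond=None)[0]; p=o1+s[0]*d1;q=o2+s[1]*d2
    m=(p+q)/2; print('board',b(m).round(1),'z',(m[2]*1000).round(1),'gap',(np.linalg.norm(p-q)*1000).round(1)); return m
E
python3 - <<'E'
from tri import *
tri((360.4,270),(388.,179.2)); tri((365,271.6),(392,176))
P=np.r_[w(74.4,-17.4)/1000,.147]; print(proj('scene',P),proj('side',P))
P=np.r_[w(94.3,-17.4)/1000,.160]; print(proj('scene',P),proj('side',P))
P=np.r_[w(94.3,-17.4)/1000,.29]; print(proj('scene',P),proj('side',P))
E
```

```text
board [ 78.8 -19.1] z 149.2 gap 0.1
board [ 95.5 -18.8] z 157.6 gap 3.1
[[359.79712247 269.11372127]] [[386.69095081 179.89553727]]
[[364.89710061 271.0229543 ]] [[391.25775807 175.05008817]]
[[368.72346954 239.12425567]] [[394.64856919 143.68054659]]
```

```bash
python3 -m inch '[0.8,-1.4,20,0,0,0,30,0,0,0,30,0,0,0,25,0,0,0,15,0,0,0,10,0,0,0,5.2,0,0,0,0,0,0,0,0,0]'; python3 go.py 75 -16 185 0
```

```text
clock: 8.35
position: [0.7211, -0.0273, 0.1867]
orientation: [0.0, 0.998, 0.065, 0.001]
wrist_force: [-0.8, 0.3, -0.6]
grip_width: 0.0181
now board [ 96.4 -15.5] z 186.7 tipz 13.7 yaw-7.41 -0.01
tool shift [-21.4   0.5   1.6] target world [699.9 -30.5] [-0.78  0.34 -0.6 ] [-0.03  0.61  0.03  1.43 -0.02  1.1  -1.44]
```

```bash
python3 -m inch '[-5,0.3,1.2,0,-5,0,0,0,-5,0,0,0,-4,0,0,0,-3,0,0,0,-3,0,0,0,-2,0,0,0,-2,0,0,0,0,0,0,0]'; python3 go.py 64 -16 185 0;  python3 - <<'E'
from h import *
im,d,T=grab('scene',4); crop(im,310,230,410,310,8,'c4c')
im,d,T=grab('side',4); crop(im,340,170,440,250,8,'s4c')
E
```

```text
clock: 9.25
position: [0.6911, -0.0314, 0.1844]
orientation: [0.0, 0.998, 0.065, -0.001]
wrist_force: [-0.2, 0.2, 2.6]
grip_width: 0.018
now board [ 66.1 -15.8] z 184.4 tipz 11.4 yaw-7.41 -0.01
tool shift [-2.1  0.2 -0.6] target world [689.  -31.9] [-0.23  0.16  2.63] [-0.02  0.57  0.03  1.52 -0.02  1.06 -1.43]
```

View pics/c4c.png

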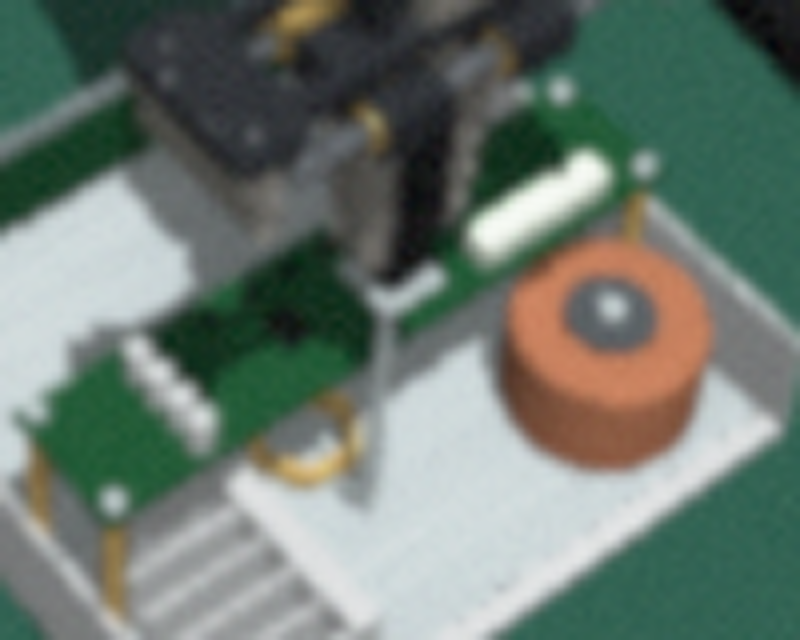

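View pics/s4c.png

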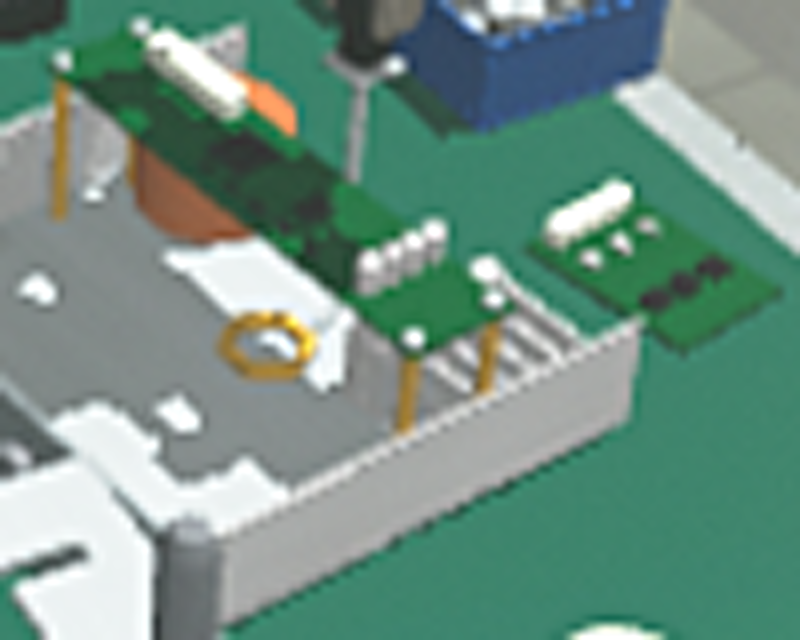

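```bash
python3 - <<'E'
from nut import *
nut('side',3);nut('side',4);nut('scene',4)
print(manip.state()['wrist_force'])
E
```

```text
side 3 nut board frame [ 14.4 -39.1] [58.4  6.8] circ 36.3 -17.0 23.9
side 4 nut board frame [  1.8 -39.4] [44.8  6.5] circ 22.1 -17.0 24.1
scene 4 nut board frame [ 18.5 -35.3] [45.6  7.7] circ 26.1 -13.8 21.6
[-0.95630641 -0.98376448  2.57878645]
```

```bash
python3 -m inch '[-1,0,-0.7,0,-1,0,0,0,-0.5,0,0,0,0,0,0,0]'; python3 go.py 100 -16 320 0;  python3 - <<'E'
from nut import *
grab('side',5); nut('side',5)
E
```

```text
clock: 9.75
position: [0.6892, -0.0316, 0.1847]
orientation: [0.0, 0.998, 0.065, 0.0]
wrist_force: [0.5, 0.1, 0.0]
grip_width: 0.0178
now board [ 64.2 -15.7] z 184.7 tipz 11.7 yaw-7.41 -0.0
tool shift [  35.8    0.3 -135.3] target world [724.7 -27.3] [0.55 0.14 0.  ] [-0.02  0.56  0.03  1.52 -0.02  1.06 -1.43]
side 5 nut board frame [ -1.2 -41.5] [44.8  6.5] circ 21.7 -17.5 24.6
```

```bash
python3 -m inch '[8,0,0,0,15,0,0,0,10,0,-5,0,0,0,-30,0,0,0,-35,0,0,0,-35,0,0,0,-30,0,-20,0,0,0,-35,0,0,0,-35,0,0,0,-30,0,0,0,-10,0,0,0,0,0,0,0]' && python3 -m inch '[0,0,0,-8.57,0,0,0,-8.57,0,0,0,-8.57,0,0,0,-8.57,0,0,0,-8.57,0,0,0,-8.57,0,0,0,-8.57,0,0,0,-8.57,0,0,0,-8.57,0,0,0,-8.57,0,0,0,-8.57,0,0,0,-8.57,0,0,0,-8.57,0,0,0,-8.57,0,0,0,-8.57,0,0,0,-8.57,0,0,0,-8.57,0,0,0,-8.57,0,0,0,-8.57,0,0,0,-8.57]' && python3 -m inch '[0,0,0,-8.57,0,0,0,0]'; python3 go.py -30 -16 187 180
```

```text
clock: 11.1
position: [0.5929, -0.0443, 0.3207]
orientation: [0.0, 0.998, 0.064, 0.001]
wrist_force: [0.5, 0.4, -1.7]
grip_width: 0.0182
clock: 13.1
position: [0.5947, -0.0438, 0.3195]
orientation: [0.0, 0.007, 1.0, 0.001]
wrist_force: [0.3, -0.5, -0.4]
grip_width: 0.0178
clock: 13.3
position: [0.5945, -0.0439, 0.3195]
orientation: [0.0, -0.065, 0.998, 0.001]
wrist_force: [-0.5, 0.1, -0.7]
grip_width: 0.0174
now board [-31.3 -15.7] z 319.5 tipz 146.5 yaw-7.41 -180.01
tool shift [ -1.2  -0.5 132.5] target world [595.8 -44. ] [-0.54  0.13 -0.67] [ 0.37  0.33 -0.45  1.59  0.15  1.25  1.59]
```

```bash
python3 -m inch '[0,-0.8,20,0,0,0,35,0,0,0,35,0,0,0,20,0,0,0,10,0,0,0,5.5,0,0,0,0,0,-6,0,0,0,-6,0,0,0,-6,0,0,0,-4,0,0,0,-2,0,0,0,0,0,0,0,0,0,0,0]'; python3 go.py -5 -17 187 180;  python3 - <<'E'
from h import *
im,d,T=grab('side',6); crop(im,340,160,440,240,8,'s6c')
im,d,T=grab('scene',6); crop(im,310,230,410,310,8,'c6c')
E
```

```text
clock: 14.7
position: [0.6167, -0.0418, 0.1943]
orientation: [-0.0, -0.064, 0.998, -0.0]
wrist_force: [-0.5, 0.6, -0.5]
grip_width: 0.0175
now board [ -9.  -16.5] z 194.3 tipz 21.3 yaw-7.41 -180.03
tool shift [-4.  -0.5  7.3] target world [620.7 -41.8] [-0.47  0.58 -0.49] [ 0.33  0.48 -0.42  1.68  0.22  1.03  1.53]
```

View pics/s6c.png

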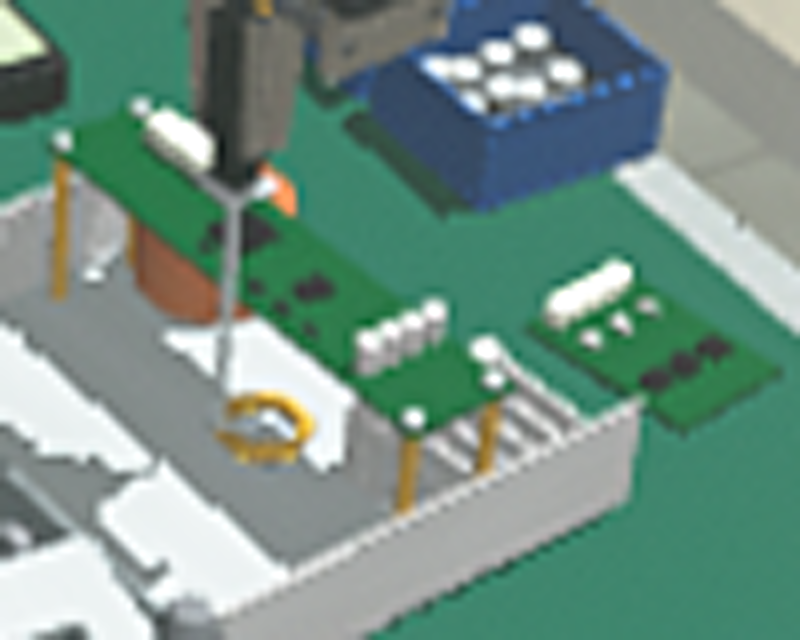

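View pics/c6c.png

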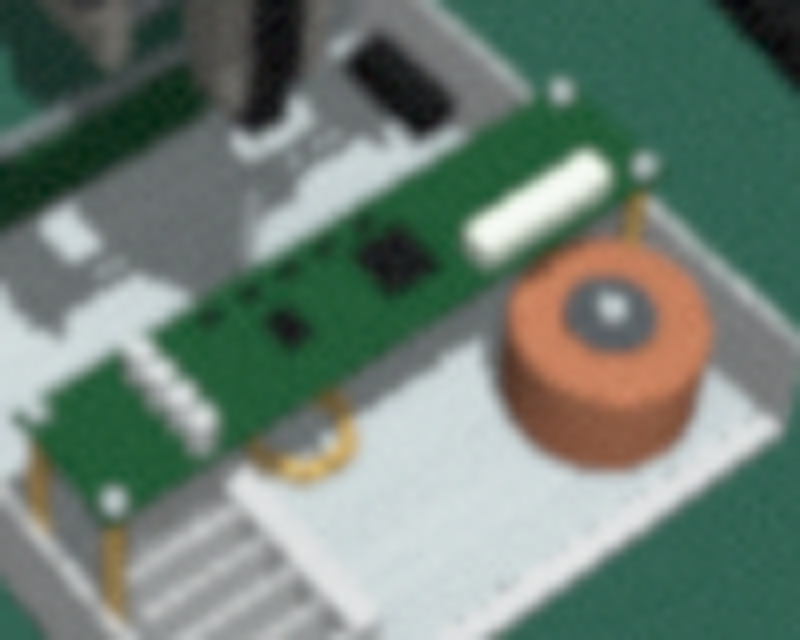

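```bash
python3 -m inch '[-1.5,-0.3,0,0,-1.5,0,0,0,-0.7,0,0,0,0,0,0,0]'; python3 -m inch '[0,0,1.5,0,0,0,1.5,0,0,0,1,0,0,0,0,0]'; python3 -m inch '[0,0,1,0,0,0,0,0]'; python3 -m inch '[0,0,1,0,0,0,0,0]'; python3 go.py -5 -17 187 180
```

```text
clock: 15.2
position: [0.6207, -0.0416, 0.1944]
orientation: [0.0, -0.064, 0.998, -0.0]
wrist_force: [-0.6, 0.1, -0.8]
grip_width: 0.0181
clock: 15.6
position: [0.6205, -0.0417, 0.1901]
orientation: [-0.0, -0.064, 0.998, -0.0]
wrist_force: [-0.1, -0.4, -0.1]
grip_width: 0.0175
clock: 15.8
position: [0.6207, -0.0416, 0.1894]
orientation: [0.0, -0.064, 0.998, -0.0]
wrist_force: [0.5, -0.9, 0.3]
grip_width: 0.0178
clock: 16.0
position: [0.621, -0.0416, 0.1888]
orientation: [0.0, -0.064, 0.998, -0.0]
wrist_force: [0.4, -1.1, 2.6]
grip_width: 0.018
now board [ -4.7 -16.8] z 188.8 tipz 15.8 yaw-7.41 -180.03
tool shift [ 0.3 -0.2  1.8] target world [620.7 -41.8] [ 0.41 -1.13  2.56] [ 0.32  0.49 -0.42  1.68  0.22  1.02  1.53]
```

```bash
python3 -m inch '[2,0,0.3,0,2,0,0,0,2,0,0,0,2,0,0,0,2,0,0,0,0,0,0,0]'; python3 go.py -15 -17 187 180;  python3 - <<'E'
from nut import *
im,d,T=grab('side',7); crop(im,340,160,440,240,8,'s7c'); nut('side',7)
E
```

```text
clock: 16.6
position: [0.6111, -0.0429, 0.1886]
orientation: [0.001, -0.064, 0.998, -0.0]
wrist_force: [3.6, 0.2, 3.6]
grip_width: 0.0179
now board [-14.7 -16.8] z 188.6 tipz 15.6 yaw-7.41 -180.03
tool shift [ 0.3 -0.2  1.6] target world [610.8 -43.1] [3.64 0.17 3.55] [ 0.33  0.47 -0.42  1.7   0.22  1.01  1.53]
side 7 nut board frame [ -8.3 -41.6] [35.7  6.3] circ 13.6 -18.6 25.2
```

View pics/s7c.png

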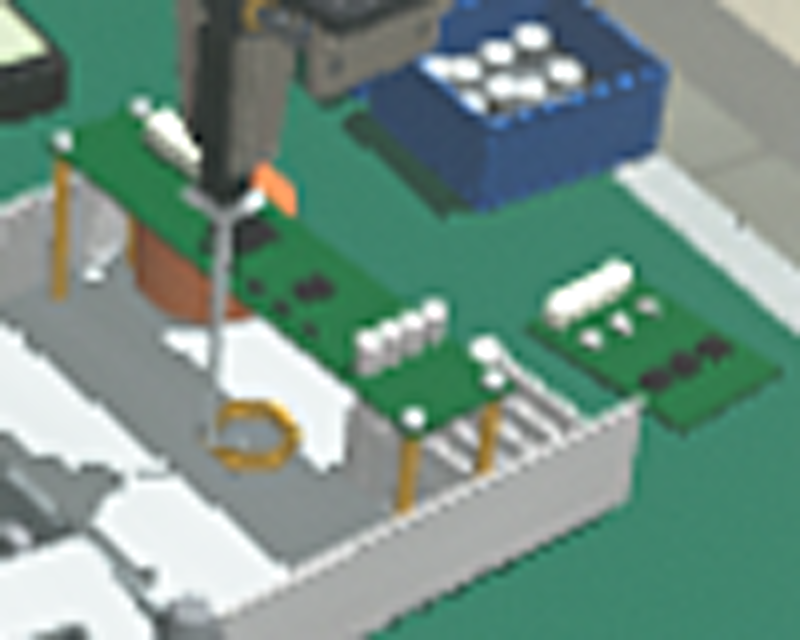

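The side crop shows the nut (crop (255,435)) being dragged with the hook tip over its front rim, about 8 mm so far. I now re-hook deeper in the bore for a firmer hold.

```bash
python3 -m inch '[-1,0,-4,0,0,0,-2,0,-3,-0.3,0,0,-3,0,0,0,-2,0,0,0,0,0,2,0,0,0,2,0,0,0,2,0,0,0,0,0]';python3 -m inch '[0,0,1.5,0,0,0,0,0]'; python3 -m inch '[0,0,1,0,0,0,0,0]';  python3 go.py -5 -17 185 180
```

```text
clock: 17.55
position: [0.6193, -0.0421, 0.1876]
orientation: [-0.0, -0.064, 0.998, 0.0]
wrist_force: [-0.3, -0.3, -1.7]
grip_width: 0.0179
clock: 17.75
position: [0.6195, -0.0421, 0.1864]
orientation: [-0.0, -0.064, 0.998, -0.0]
wrist_force: [-0.7, 0.5, -1.2]
grip_width: 0.0178
clock: 17.95
position: [0.6196, -0.0421, 0.1855]
orientation: [-0.0, -0.064, 0.998, -0.0]
wrist_force: [0.8, -0.8, 0.2]
grip_width: 0.0178
now board [ -6.1 -17.1] z 185.5 tipz 12.5 yaw-7.41 -180.03
tool shift [-1.1  0.1  0.5] target world [620.7 -41.8] [ 0.83 -0.84  0.21] [ 0.32  0.49 -0.42  1.68  0.23  1.02  1.53]
```

```bash
python3 -m inch '[3,0,0,0,4,0,0,0,4,0,0,0,5,0,0,0,5,0,0,0,5,0,0,0,5,0,0,0,5,0,0,0,5,0,0,0,5,0,0,0,5,0,0,0,5,0,0,0,5,0,0,0,5,0,0,0,5,0,0,0,4,0,0,0,4,0,0,0,3,0,0,0,2,0,0,0,0,0,0,0]'; python3 go.py -100 -17 310 180;  python3 - <<'E'
from nut import *
im,d,T=grab('side',8); crop(im,310,150,430,240,6.6,'s8c'); nut('side',8)
E
```

```text
clock: 19.95
position: [0.5361, -0.0529, 0.1856]
orientation: [-0.0, -0.064, 0.998, -0.0]
wrist_force: [0.7, 0.7, -0.5]
grip_width: 0.0179
now board [-90.4 -17.1] z 185.6 tipz 12.6 yaw-7.41 -180.04
tool shift [ 9.600e+00  1.000e-01 -1.244e+02] target world [526.5 -54.1] [ 0.68  0.65 -0.54] [ 0.4   0.36 -0.44  1.88  0.19  0.94  1.57]
side 8 nut board frame [-91.1 -40.7] [-47.5   1.9] circ -69.7 -19.0 23.7
```

View pics/s8c.png

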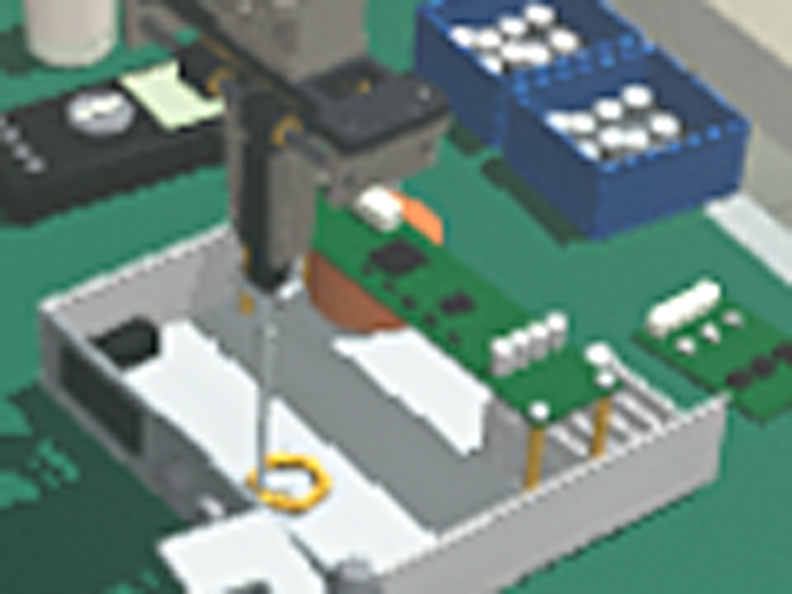

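The side crop shows the nut in the open bay at crop (290,482), with the hook tip still in its bore. It is about 68 mm in front of the board edge. I raise the hook, turn back and return it.

```bash
python3 -m inch '[-3,0,0,0,0,0,-10,0,0,0,-25,0,0,0,-35,0,0,0,-35,0,0,0,-25,0,0,0,-5,0,0,0,0,8.4,0,0,0,8.4,0,0,0,8.4,0,0,0,8.4,0,0,0,8.4,0,0,0,8.4,0,0,0,8.4,0,0,0,8.4,0,0,0,8.4,0,0,0,8.4,0,0,0,8.4,0,0,0,8.4,0,0,0,8.4]' && python3 -m inch '[0,0,0,8.4,0,0,0,8.4,0,0,0,8.4,0,0,0,8.4,0,0,0,8.4,0,0,0,8.4,0,0,0,8.4,0,0,0,8.4,0,0,0,8.4,0,0,0,5.4,0,0,0,0]'; python3 - <<'E'
from h import *
T=pose(); print(T[:3,3],np.degrees(np.arctan2(T[1,0],T[0,0])))
for t in [(.360,-.18,.32),(.344,-.2703,.2285)]: print((T[:3,:3].T@(np.array(t)-T[:3,3])*1000).round(1))
print(manip.state()['joint_positions'].round(2))
E
```

```text
clock: 22.0
position: [0.5387, -0.0524, 0.3193]
orientation: [-0.001, 0.778, 0.628, -0.001]
wrist_force: [-0.3, 0.6, -0.5]
grip_width: 0.0176
clock: 23.1
position: [0.5388, -0.0524, 0.3194]
orientation: [0.0, 1.0, -0.025, -0.001]
wrist_force: [0.6, -0.0, 0.4]
grip_width: 0.0178
[ 0.53877224 -0.05237506  0.31944862] -2.824978593741648
[-172.3  136.3   -0.2]
[-183.6  227.2   91.4]
[ 0.1   0.2  -0.07  1.74  0.02  1.21 -1.6 ]
```

```bash
python3 -m inch '[-28.7,22.7,0,0,-28.7,22.7,0,0,-28.7,22.7,0,0,-28.7,22.7,0,0,-28.7,22.7,0,0,-28.7,22.7,0,0,-3.8,25,0,0,-3.8,30,0,0,-3.7,25,0,0,0,11,0,0,0,0,20,0,0,0,30,0,0,0,25,0,0,0,16.4,0,0,0,0,0,0,0,0,0]'; python3 - <<'E'
from h import *
T=pose(); print(T[:3,3].round(4),np.degrees(np.arctan2(T[1,0],T[0,0])))
for t in [(.344,-.2703,.2290),(.4057,-.2731,.229)]: print((T[:3,:3].T@(np.array(t)-T[:3,3])*1000).round(1))
print(manip.state()['joint_positions'].round(2))
im,d,T=grab('side',9); crop(im,280,170,440,320,5,'s9c')
E
```

```text
clock: 24.7
position: [0.3452, -0.2699, 0.2293]
orientation: [-0.0, 1.0, -0.024, -0.0]
wrist_force: [-0.2, 0.0, -0.3]
grip_width: 0.0175
[ 0.3452 -0.2699  0.2293] -2.7323565655477116
[-1.2  0.4  0.3]
[60.6  0.3  0.3]
[ 0.41  0.08  0.19  2.09 -0.02  0.97 -1.01]
```

View pics/s9c.png

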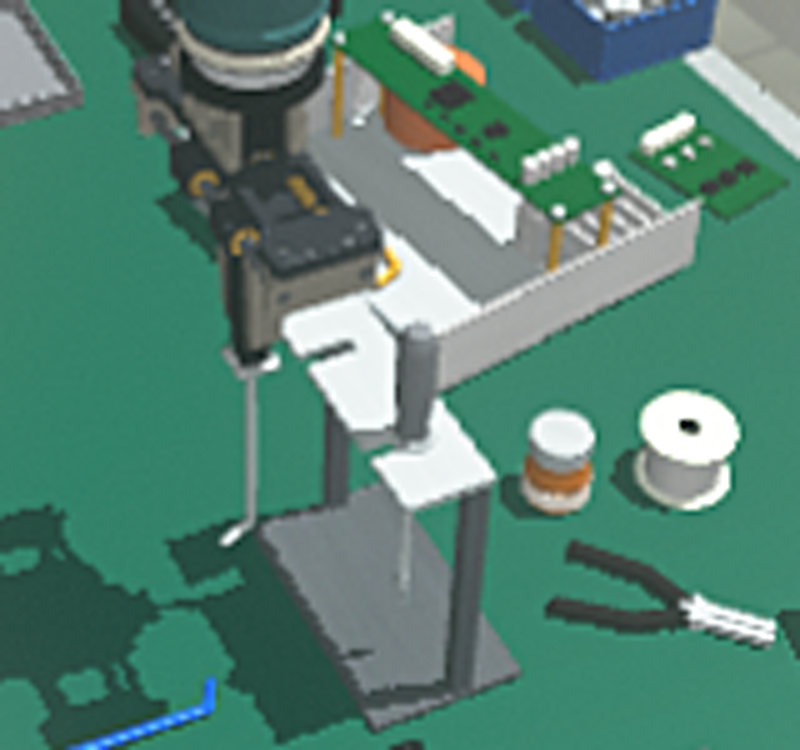

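The picture matches the one taken on the way out, with the hook hanging straight in front of its empty notch. I insert, lower and release.

```bash
python3 -m inch '[10,0.1,0,0,12,0.1,0,0,12,0.1,0,0,12,0,0,0,8,0,0,0,4,0,0,0,2.3,0,0,0,0,0,0,0]';  python3 -m inch '[0,0,4,0,0,0,4,0,0,0,2,0,0,0,0,0]'; python3 -m inch '[0,0,1,0,0,0,1,0,0,0,0.4,0,0,0,0,0]'
```

```text
clock: 25.55
position: [0.405, -0.2736, 0.2291]
orientation: [-0.0, 1.0, -0.025, -0.0]
wrist_force: [-1.6, -0.3, -1.3]
grip_width: 0.0179
clock: 25.95
position: [0.4047, -0.2735, 0.2188]
orientation: [-0.0, 1.0, -0.025, -0.0]
wrist_force: [-0.4, -0.6, -0.3]
grip_width: 0.0179
clock: 26.35
position: [0.4051, -0.2736, 0.2168]
orientation: [0.0, 1.0, -0.025, 0.0]
wrist_force: [0.3, -0.7, -0.3]
grip_width: 0.018
```

```bash
python3 -m inch '[0,0,0.5,0,0,0,0,0]'; python3 -m inch '[0,0,0,0,0,0,0,0,0,0,0,0,0,0,0,0]' 0.2 ; python3 -m inch '[0,0,-15,0,0,0,-25,0,0,0,-30,0,0,0,-30,0,0,0,0,0]';python3 - <<'E'
from h import *
im,d,T=grab('wrist',10); crop(im,250,110,460,250,3.8,'w10c')
P=allpts('wrist',d,T)
m=(abs(P[...,2]-.27)<.006)&(abs(P[...,0]-.4)<.03)&(abs(P[...,1]+.274)<.04); uv=np.argwhere(m)[:,::-1]; print(len(uv),cv2.minAreaRect(onplane('wrist',uv,.27,T)[:,:2].astype(np.float32)*1000),P[m][:,2].mean())
print(T.round(4))
E
```

```text
clock: 26.55
position: [0.4052, -0.2737, 0.2168]
orientation: [0.0, 1.0, -0.025, 0.0]
wrist_force: [-0.8, 1.2, 3.1]
grip_width: 0.0174
clock: 26.95
position: [0.405, -0.2736, 0.2162]
orientation: [0.0, 1.0, -0.025, -0.0]
wrist_force: [0.2, -0.3, 0.1]
grip_width: 0.0479
clock: 27.45
position: [0.407, -0.2748, 0.3202]
orientation: [0.002, 1.0, -0.025, 0.003]
wrist_force: [-0.8, 0.1, -0.1]
grip_width: 0.055
566 ((405.234130859375, -273.5946960449219), (17.205394744873047, 18.965763092041016), 87.079345703125) 0.2697800048767263
[[ 0.9988 -0.0494  0.0069  0.407 ]
 [-0.0494 -0.9988 -0.0036 -0.2748]
 [ 0.007   0.0032 -1.      0.3202]
 [ 0.      0.      0.      1.    ]]
```

View pics/w10c.png

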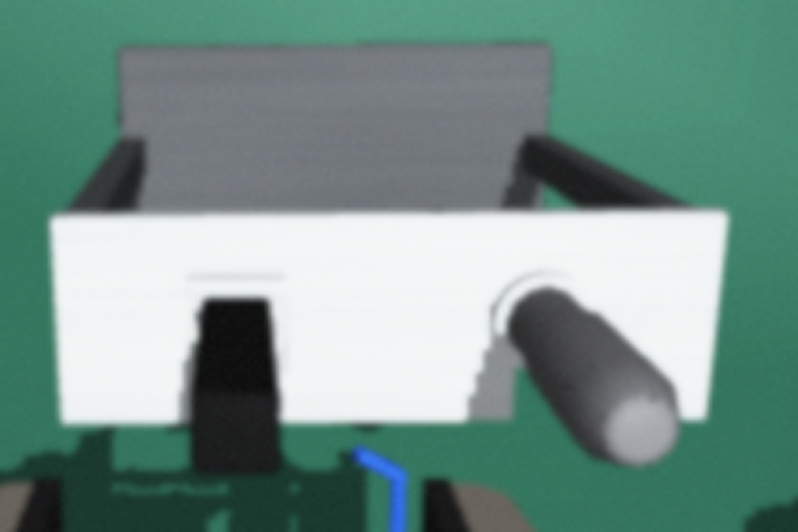

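```bash
python3 go.py -68 -18 215 0
```

```text
now board [-247.9 -219.8] z 318.0 tipz 145.0 yaw-7.41 -10.23
tool shift [ 140.8 -230.7  103.2] target world [558.4 -50.9] [ 0.13 -0.76 -0.47] [ 0.36  0.09  0.17  1.87 -0.02  1.18 -1.08]
```

```bash
python3 -m inch '[15,-24,0,0,20,-33,0,0,20,-33,0,0,20,-33,0,0,20,-33,10,0,20,-33,20,0,16,-26,30,0,9.8,-15.7,30,0,0,0,13,-5.1,0,0,0,-5.1,0,0,0,0,0,0,0,0]' 1; python3 - <<'E'
from nut import *
im,d,T=grab('wrist',11); crop(im,180,60,460,270,2.8,'w11c'); nut('wrist',11)
im,d,T=grab('scene',11); im,d,T=grab('side',11); nut('side',11)
E
python3 go.py -68 -18 215 0
```

```text
clock: 28.7
position: [0.5567, -0.0503, 0.2126]
orientation: [-0.0, 0.998, 0.063, -0.001]
wrist_force: [0.3, -0.2, -1.0]
grip_width: 0.092
wrist 11 nut board frame [-92.1 -37.9] [-47.7   5.4] circ -69.9 -16.1 22.5
side 11 nut board frame [-82.9 -40.7] [-47.5  -4.4] circ -65.2 -24.7 22.6
now board [-69.2 -17.3] z 213.5 tipz 40.5 yaw-7.41 -0.12
tool shift [ 1.2  0.7 -1.5] target world [558.4 -50.9] [ 0.39 -0.38  0.08] [ 0.07  0.32 -0.05  1.83  0.02  1.   -1.43]
```

View pics/wrist11.png

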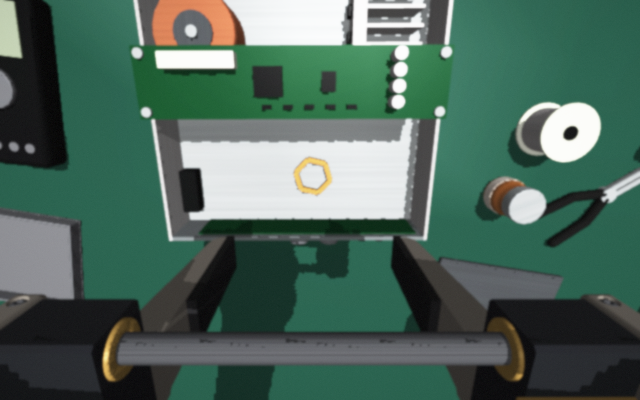

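```bash
python3 - <<'E'
from nut import *
q=nut('wrist',11); c=(q.min(0)+q.max(0))/2; (cx,cy),r=cv2.minEnclosingCircle(q.astype(np.float32))
h=cv2.convexHull(q.astype(np.float32)); M=cv2.moments(h); c=np.array([M['m10'],M['m01']])/M['m00']; print('centroid',c,'area',M['m00'],'expect',0.866*42**2)
q=cv2.convexHull(q.astype(np.float32))[:,0]
# resample hull
pts=np.concatenate([np.linspace(q[i],q[(i+1)%len(q)],20) for i in range(len(q))]); d=pts-c
th=np.arctan2(d[:,1],d[:,0]); rr=np.hypot(d[:,0],d[:,1])
for t in range(0,360,10):
    k=abs(np.angle(np.exp(1j*(th-np.radians(t)))))<.09
    print(t,rr[k].mean().round(1),end='; ')
k=np.argsort(th); ths=th[k]; rs=rr[k]; g=np.linspace(-np.pi,np.pi,720); rg=np.interp(g,ths,rs,period=2*np.pi); F=(rg*np.exp(6j*g)).sum(); print('\ncorner angle', np.degrees(np.angle(F))/6)
E
```

```text
wrist 11 nut board frame [-92.1 -37.9] [-47.7   5.4] circ -69.9 -16.1 22.5
centroid [-70.04262815 -15.99145731] area 1429.8149735401626 expect 1527.624
0 21.7; 10 22.5; 20 22.3; 30 20.9; 40 20.2; 50 20.3; 60 20.9; 70 21.9; 80 21.8; 90 21.2; 100 20.7; 110 20.6; 120 21.1; 130 22.3; 140 22.2; 150 21.9; 160 21.3; 170 21.1; 180 21.5; 190 22.3; 200 22.1; 210 20.9; 220 20.2; 230 20.2; 240 20.7; 250 21.7; 260 22.1; 270 21.3; 280 20.7; 290 20.6; 300 21.2; 310 22.0; 320 22.1; 330 21.9; 340 21.1; 350 21.1; 
corner angle 15.053148496130605
```

```bash
python3 -m inch '[-0.8,-0.5,0,-7.5,0,0,0,-7.5,0,0,30,0,0,0,40,0,0,0,40,0,0,0,35,0,0,0,25,0,0,0,10,0,0,0,5,0,0,0,0,0]' 0.5; python3 go.py -70 -16.8 12.2 15; python3 - <<'E'
from h import *
im,d,T=grab('side',12); crop(im,300,130,440,235,5.7,'s12c')
E
```

```text
clock: 29.85
position: [0.5567, -0.0498, 0.0288]
orientation: [0.0, 0.981, 0.194, 0.0]
wrist_force: [-0.3, 0.3, -0.1]
grip_width: 0.0693
now board [-69.5 -16.7] z 28.8 tipz -144.2 yaw-7.41 14.95
tool shift [-0.5 -0.  16.6] target world [556.3 -50. ] [-0.28  0.31 -0.14] [ 0.09  0.58 -0.08  1.94  0.08  0.62 -1.22]
```

View pics/s12c.png

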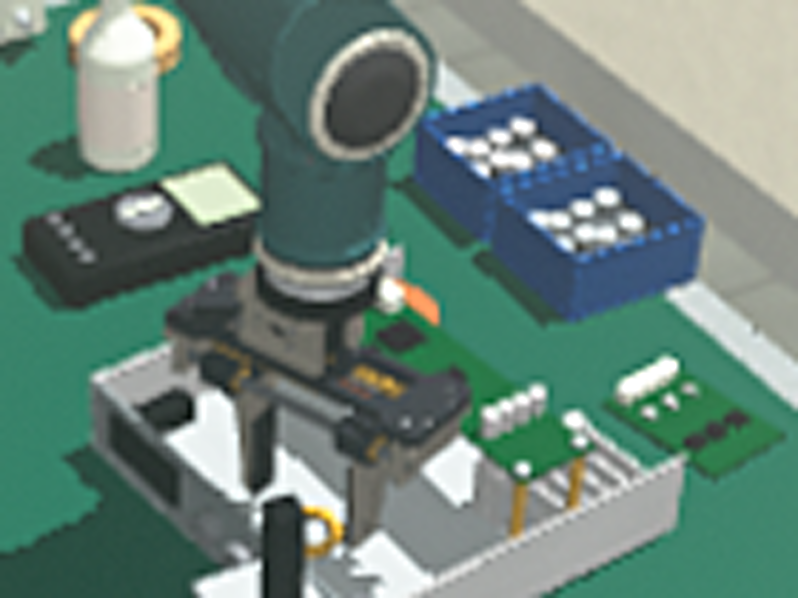

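The side crop shows the nut at (322,532) between the open fingers, and the gripper body clear of the board. I descend and grip.

```bash
python3 -m inch '[-0.4,0,6,0,0,0,5,0,0,0,3,0,0,0,2,0,0,0,0,0]'; python3 go.py -70 -16.8 12.2 15; python3 -m inch '[0,0,0,0,0,0,0,0,0,0,0,0,0,0,0,0,0,0,0,0]' -1 25
```

```text
clock: 30.4
position: [0.5557, -0.0499, 0.012]
orientation: [-0.0, 0.981, 0.194, -0.0]
wrist_force: [0.5, -0.7, 0.3]
grip_width: 0.0688
now board [-70.6 -16.6] z 12.0 tipz -161.0 yaw-7.41 14.97
tool shift [ 0.5  0.3 -0.2] target world [556.3 -50. ] [ 0.46 -0.75  0.28] [ 0.09  0.61 -0.08  1.95  0.08  0.59 -1.22]
clock: 30.9
position: [0.5559, -0.0499, 0.0124]
orientation: [0.0, 0.981, 0.194, 0.0]
wrist_force: [0.4, 0.3, -0.1]
grip_width: 0.0415
```

```bash
python3 -m inch '[0,0,-5,0,0,0,-10,0,0,0,-25,0,0,0,-35,0,0,0,-35,0,0,0,-30,0,0,0,0,0]'; python3 - <<'E'
from nut import *
for n,t,seed in [('side',0,(275,183)),('scene',3,None)]:
    im,d,T=load(n,t); P=allpts(n,d,T)
    m=((im.max(2).astype(int)-im.min(2)<28)&(P[...,0]>.28)&(P[...,0]<.55)&(P[...,1]>.18)&(P[...,1]<.45)&(P[...,2]<.03)&(P[...,2]>-.02)).astype(np.uint8)
    k,l,st,c=cv2.connectedComponentsWithStats(m); i=1+np.argmax(st[1:,4]); mm=l==i
    uv=np.argwhere(mm)[:,::-1]; print(n,st[i],c[i],'z',np.percentile(P[mm][:,2],[5,50,95]).round(4))
    hi=mm&(P[...,2]>.014); fl=mm&(abs(P[...,2]-.003)<.004)
    for nm,k,z in [('floor',fl,.003),('all@20',mm,.02)]:
        p=onplane(n,np.argwhere(k)[:,::-1],z); print(nm,len(p),cv2.minAreaRect(p[:,:2].astype(np.float32)*1000))
im,d,T=load('side',0);crop(im,200,140,360,230,5,'tr0')
im,d,T=grab('side',13); crop(im,250,130,440,235,4.2,'s13c')
E
```

```text
clock: 31.6
position: [0.5589, -0.0501, 0.1576]
orientation: [0.001, 0.981, 0.194, 0.005]
wrist_force: [0.3, -0.2, 0.4]
grip_width: 0.0416
side [256 169  41  30 812] [274.96428571 183.2179803 ] z [-0.0019  0.0038  0.0187]
floor 501 ((401.3284606933594, 328.428955078125), (177.1192626953125, 132.62310791015625), 87.54613494873047)
all@20 812 ((395.0681457519531, 306.18792724609375), (174.41851806640625, 133.18417358398438), 87.40462493896484)
scene [382 192  36  26 374] [400.62834225 205.16042781] z [-0.0011  0.0036  0.019 ]
floor 230 ((434.85809326171875, 322.10308837890625), (67.16087341308594, 180.17593383789062), 0.9413086175918579)
all@20 374 ((448.0401916503906, 309.3551025390625), (66.00840759277344, 177.0841064453125), 0.9412730932235718)
```

View pics/tr0.png

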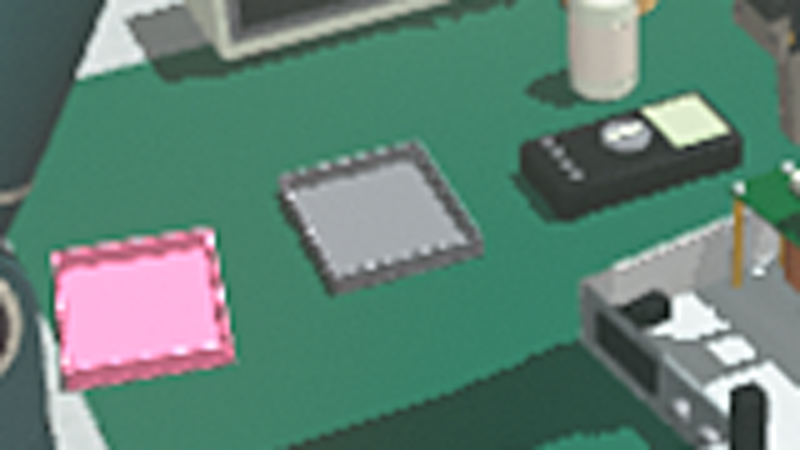

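View pics/s13c.png

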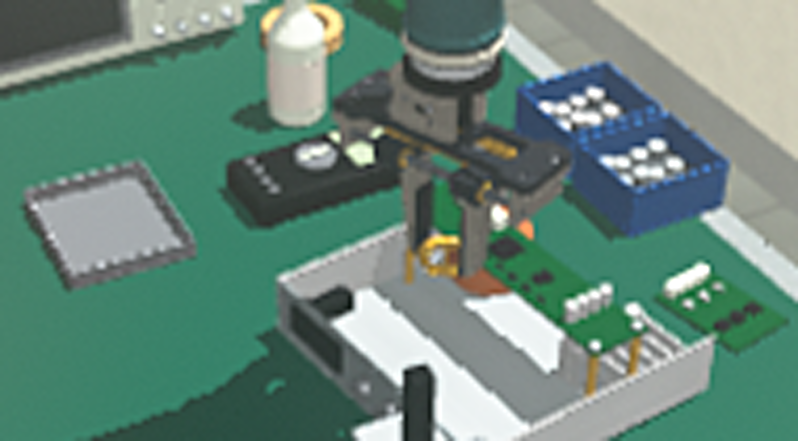

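```bash
python3 - <<'E'
from nut import *
im,d,T=load('side',13); crop(im,330,165,390,210,13,'s13d')
im,d,T=grab('scene',13); crop(im,310,200,390,260,10,'c13d')
im,d,T=grab('wrist',13)
E
```

```text
(no output)
```

View pics/s13d.png

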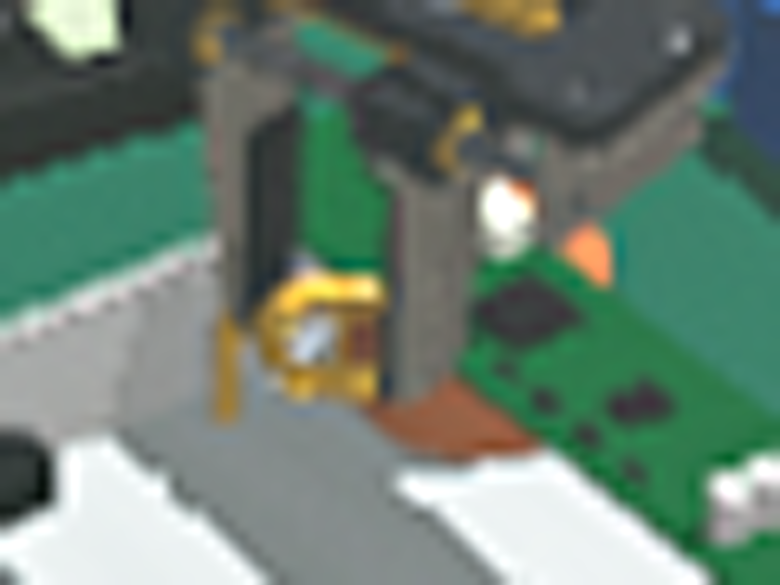

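View pics/c13d.png

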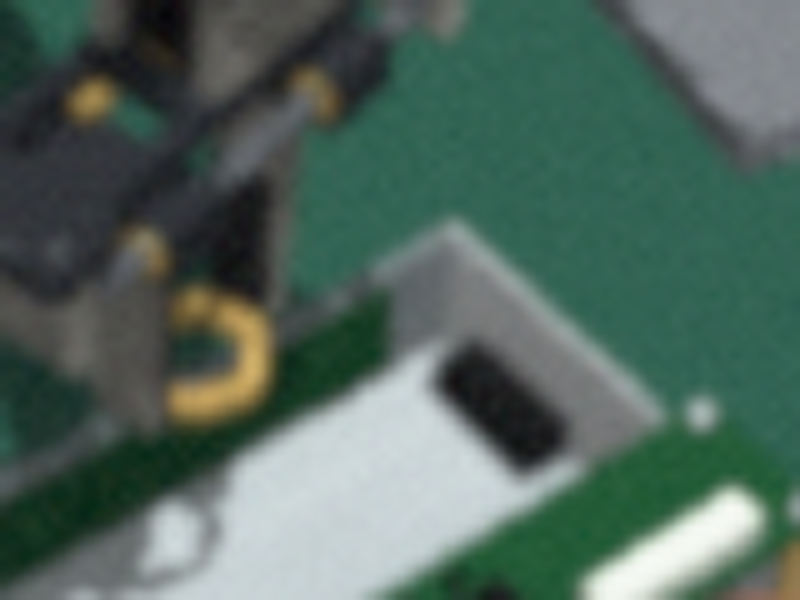

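View pics/wrist13.png

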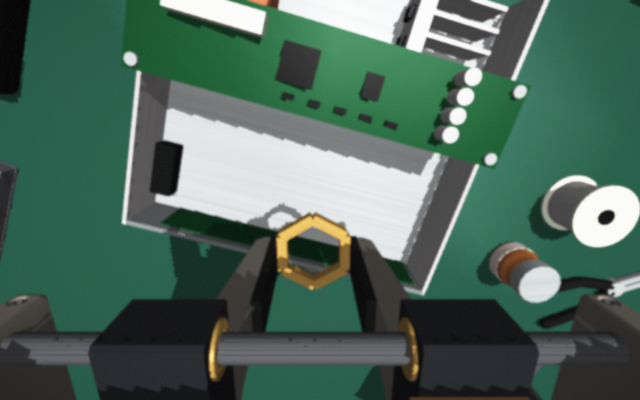

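```bash
python3 - <<'E'
from nut import *
for n in ['wrist','side','scene']:
    im,d,T=load(n,13); P=allpts(n,d,T); hsv=cv2.cvtColor(im,cv2.COLOR_BGR2HSV)
    X=(P-T[:3,3])@T[:3,:3]   # tool coords
    m=(hsv[...,0]>10)&(hsv[...,0]<34)&(hsv[...,1]>90)&(hsv[...,2]>60)&(abs(X[...,0])<.03)&(abs(X[...,1])<.03)&(abs(X[...,2])<.03)
    p=X[m]; print(n,len(p),p.min(0).round(4),p.max(0).round(4))
    if n=='wrist':
        for a in np.arange(-.024,.025,.004):
            k=abs(p[:,0]-a)<.002
            if k.any(): print(round(a,3),k.sum(),'z',p[k][:,2].min().round(4),np.median(p[k][:,2]).round(4),p[k][:,2].max().round(4))
        best=None; rng=np.random.default_rng(0)
        for _ in range(500):
            s=p[rng.choice(len(p),3,False)]; nn=np.cross(s[1]-s[0],s[2]-s[0]); L=np.linalg.norm(nn)
            if L<1e-6: continue
            nn/=L; c=(abs((p-s[0])@nn)<.0012).sum()
            if best is None or c>best[0]: best=(c,nn)
        print('plane',best, 'tilt deg',np.degrees(np.arccos(abs(best[1][2]))))
E
```

```text
wrist 2582 [-0.0231 -0.0223 -0.0133] [0.0239 0.0212 0.0028]
-0.024 4 z -0.0066 -0.0055 -0.0051
-0.02 125 z -0.0076 -0.0058 -0.0049
-0.016 345 z -0.0074 -0.0055 0.0028
-0.012 352 z -0.0076 -0.0053 0.002
-0.008 191 z -0.01 -0.0055 0.0023
-0.004 145 z -0.009 -0.0059 0.0002
0.0 152 z -0.0118 -0.0059 0.0013
0.004 156 z -0.0108 -0.0059 0.0001
0.008 178 z -0.0133 -0.0058 -0.0
0.012 254 z -0.0074 -0.0058 0.0013
0.016 364 z -0.0075 -0.0056 0.0015
0.02 263 z -0.0077 -0.0056 0.0012
0.024 53 z -0.0073 -0.0046 -0.0008
plane (np.int64(1935), array([6.47510783e-04, 9.52060397e-03, 9.99954468e-01])) tilt deg 0.5467588701224362
side 50 [-0.0224 -0.0204 -0.0111] [0.0226 0.0211 0.0019]
scene 73 [-0.015  -0.0241 -0.0119] [0.024  0.0223 0.0034]
```

The wrist picture shows the nut at (313,250) held on two flats. Its top face fits a plane within 0.6° of level, and its underside is about 2 mm below the fingertips. I move over to the grey tray and look.

```bash
python3 -m inch '[-2,-17,-1,0,-4.2,-35,-1.7,0,-4.2,-35,-1.7,0,-4.2,-35,-1.7,0,-4.2,-35,-1.7,0,-4.2,-35,-1.7,0,-4.2,-35,-1.7,0,-4.2,-35,-1.7,0,-4.2,-35,-1.7,0,-4.2,-35,-1.7,0,-4.2,-35,-1.7,0,-4.2,-35,-1.7,0,-2.2,-19,-0.7,0,0,0,0,0,0,0,0,0]'; python3 - <<'E'
from nut import *
im,d,T=grab('wrist',14); print(T.round(4).tolist()); P=allpts('wrist',d,T)
m=((im.max(2).astype(int)-im.min(2)<28)&(abs(P[...,0]-.40)<.1)&(abs(P[...,1]-.325)<.12)&(P[...,2]<.026)&(P[...,2]>-.004)).astype(np.uint8)
k,l,st,c=cv2.connectedComponentsWithStats(m); i=1+np.argmax(st[1:,4]); mm=l==i; print(st[i],c[i])
for z in (.003,.02):
    k=mm&(abs(P[...,2]-z)<.003); p=onplane('wrist',np.argwhere(k)[:,::-1],z,T); print(z,len(p),P[k][:,2].mean().round(4),cv2.minAreaRect(p[:,:2].astype(np.float32)*1000))
print(manip.state()['joint_positions'].round(2))
E
```

```text
clock: 33.25
position: [0.3479, 0.3196, 0.1718]
orientation: [0.001, 0.981, 0.195, -0.001]
wrist_force: [-0.5, -1.0, -0.8]
grip_width: 0.0418
[[0.9242, 0.3818, -0.0015, 0.3479], [0.3818, -0.9242, -0.0018, 0.3196], [-0.0021, 0.0011, -1.0, 0.1718], [0.0, 0.0, 0.0, 1.0]]
[  245    44   187   178 18925] [335.1803963  135.18155878]
0.003 16063 0.0033 ((397.35418701171875, 317.73309326171875), (150.49400329589844, 132.005126953125), 87.243896484375)
0.02 1797 0.0199 ((398.8601379394531, 315.9625244140625), (149.2808074951172, 124.75953674316406), 87.25811767578125)
[-0.52  0.25 -0.33  2.05  0.11  0.86 -2.09]
```

View pics/wrist14.png

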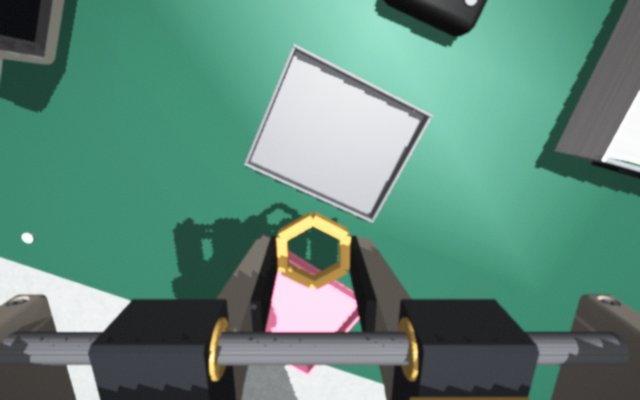

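```bash
python3 -m inch '[10,5,0,0,15,7.5,0,0,15,7.5,0,0,5.8,2.8,0,0,0,0,30,0,0,0,35,0,0,0,35,0,0,0,25,0,0,0,15,0,0,0,10,0,0,0,6,0,0,0,0,0]'; python3 - <<'E'
from h import *
T=pose(); print(T[:3,3].round(4))
E
```

```text
clock: 34.5
position: [0.4001, 0.3164, 0.0163]
orientation: [0.0, 0.981, 0.194, -0.0]
wrist_force: [-0.5, -0.1, 0.6]
grip_width: 0.0416
[0.4001 0.3164 0.0163]
```

```bash
python3 -m inch '[0,0,4,0,0,0,3,0,0,0,2,0,0,0,1,0,0,0,0,0,0,0,0,0]'; python3 -m inch '[0,0,0.5,0,0,0,0,0]'
```

```text
clock: 35.1
position: [0.4001, 0.3166, 0.0068]
orientation: [-0.0, 0.981, 0.194, 0.0]
wrist_force: [-0.1, -0.2, 0.0]
grip_width: 0.0414
clock: 35.3
position: [0.4, 0.3166, 0.0062]
orientation: [0.0, 0.981, 0.194, 0.0]
wrist_force: [0.1, 0.1, -0.8]
grip_width: 0.0415
```

```bash
python3 -m inch '[0,0,0.7,0,0,0,0,0]'; python3 -m inch '[0,0,0.4,0,0,0,0,0]'
```

```text
clock: 35.5
position: [0.4, 0.3165, 0.0054]
orientation: [0.0, 0.981, 0.194, -0.0]
wrist_force: [-0.2, 1.0, 0.2]
grip_width: 0.0413
clock: 35.7
position: [0.4, 0.3166, 0.0054]
orientation: [0.0, 0.981, 0.194, 0.0]
wrist_force: [-0.4, -1.7, 4.1]
grip_width: 0.0413
```

Contact with the tray floor (4 N). I release, retreat upwards and check.

```bash
python3 -m inch '[0,0,0,0,0,0,0,0,0,0,0,0,0,0,0,0]' 0.3; python3 -m inch '[0,0,-5,0,0,0,-15,0,0,0,-30,0,0,0,-40,0,0,0,-40,0,0,0,-40,0,0,0,0,0,0,0,0,0]'; python3 - <<'E'
from nut import *
im,d,T=grab('wrist',15); P=allpts('wrist',d,T); hsv=cv2.cvtColor(im,cv2.COLOR_BGR2HSV)
m=(hsv[...,0]>10)&(hsv[...,0]<34)&(hsv[...,1]>90)&(hsv[...,2]>60)&(abs(P[...,0]-.4)<.05)&(abs(P[...,1]-.316)<.05)&(P[...,2]<.03)
p=P[m]; print(len(p),p.min(0).round(4),p.max(0).round(4),'z med',np.median(p[:,2]).round(4))
A=np.c_[p[:,:2]-p[:,:2].mean(0),np.ones(len(p))]; k=abs(p[:,2]-np.median(p[:,2]))<.003; print(np.linalg.lstsq(A[k],p[k][:,2],rcond=None)[0])
im2,d2,T2=grab('side',15); crop(im2,200,120,440,300,3.3,'s15c')
P=allpts('side',d2); m=(im2.max(2)<60)&(abs(P[...,0]-.405)<.03)&(abs(P[...,1]+.275)<.03)&(P[...,2]>.2); p=P[m]; print('handle',len(p),p.mean(0),p.min(0),p.max(0))
E
```

```text
clock: 36.1
position: [0.4, 0.3165, 0.005]
orientation: [0.0, 0.981, 0.194, -0.0]
wrist_force: [-0.5, -0.1, 0.2]
grip_width: 0.0596
clock: 36.9
position: [0.4004, 0.3167, 0.1761]
orientation: [-0.0, 0.981, 0.194, 0.001]
wrist_force: [-0.4, 0.4, -0.9]
grip_width: 0.0598
103 [0.383  0.2995 0.002 ] [0.421  0.338  0.0125] z med 0.0096
[0.0168805  0.01172417 0.01013848]
handle 101 [ 0.40170055 -0.27787206  0.23879696] [ 0.39517032 -0.28654202  0.20081904] [ 0.4115299  -0.26281601  0.27139661]
```

View pics/wrist15.png

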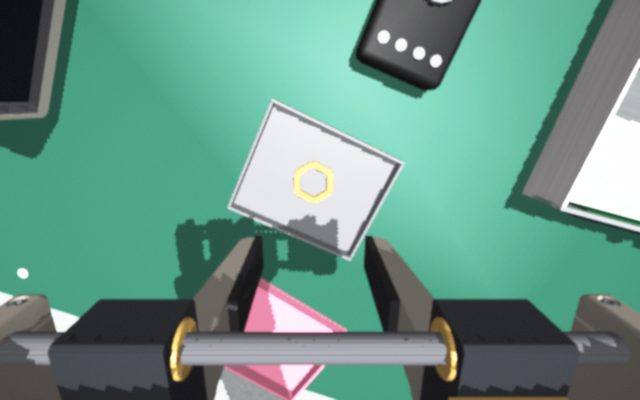

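View pics/s15c.png

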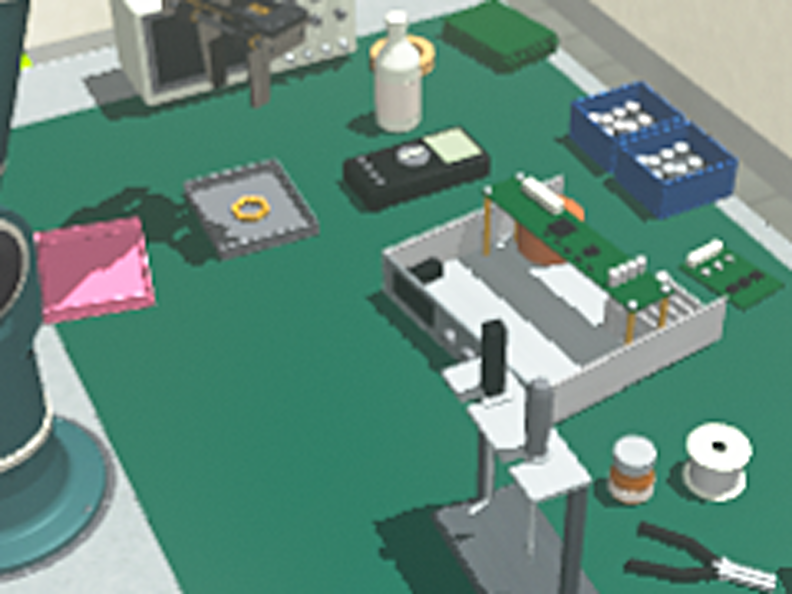

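The wrist picture shows the nut flat in the grey tray at (313,182). The side crop shows the black hook hanging upright in its notch (493,357), with the screwdriver and the other items where they were. I hand the job in.

```bash
python3 -c "
from bench import manip
print(manip.close_job())"
```

```text
the job is handed in; nothing more can be done
None
```

The nut is lying flat in the grey tray and the hook is back in its own notch; I handed the job in at about 37 s of the 72 s allowed. `close_job` gives no verdict, so the points below are only my own checks.

**Drawing the nut out:** The moves cannot tilt the tool, so a straight pull from the front could not reach the nut. I drew it out in two stages:
- **From behind the board:** I pushed the nut forward about 16 mm with the hook's tip.
- **From the front:** with the hook turned half round, I caught the rim and then the bore, and drew the nut about 90 mm along the floor into the bay.

**Last checks:**
- **Hook:** after release its handle top was within about 1 mm of where it started, and it hung upright. The side picture at the end agrees.
- **Nut:** its centre is about 3 mm from the tray centre, and the tray floor was felt at about 4 N before I let go. In the last picture it lies flat: the fitted tilt is about 1.2° and the face height about 10 mm, against an expected 11 mm. That fit rests on only 103 pixels.
- **Bystanders:** the screwdriver and the other items look unmoved in the final pictures. I did not measure them one by one.
- **Board:** I could not measure the contact force on it directly. Wrist force stayed within about 5 N at every reading.

**Readings that disagreed:** the nut's y position differed by 2–3 mm between cameras, which did not matter for the grip. Right after the lift the side view made the nut look tilted, but the wrist depth showed it level to 0.6°.

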